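# Set up the condiment riser at the pizza counter

## Task

Set up the condiment riser for service: plug the three posts from the drainer fully home into the riser's sockets, feeling for the holes, then lift just the top tray off the nested pile and lay it, empty, centred and level on the posts, its foot hanging between them. Then stand every condiment jar that is out on the counter upright on that tray, and leave the other trays and everything else where they are.

Things in the scene. Friction and masses are not known exactly. Their poses are not given: they have to be found in the camera images.
- riser: fixed dark round base of the riser, 224 mm across, 14 mm thick, origin under its centre, z up. On it are 3 round bosses, 54 mm across, flat tops 40 mm above the counter, each with a blind hole in its middle, 18 mm across, 26 mm deep, no chamfer, for a post's spigot. A post fully home has its collar flush on the boss, spigot end 18 mm and cap 120 mm above the counter
- socket1 (a point): nominal place of a socket hole, at the boss's top (40 mm above the counter), 74 mm from the riser's centre. The bosses were glued on by hand: the true hole lies up to 5 mm from here along each horizontal axis of the riser (7 mm in all), is not reported, and is hidden under the post's collar on the way down: feel for it
- socket2 (a point): nominal place of a socket hole, at the boss's top (40 mm above the counter), 74 mm from the riser's centre. The bosses were glued on by hand: the true hole lies up to 5 mm from here along each horizontal axis of the riser (7 mm in all), is not reported, and is hidden under the post's collar on the way down: feel for it
- socket3 (a point): nominal place of a socket hole, at the boss's top (40 mm above the counter), 74 mm from the riser's centre. The bosses were glued on by hand: the true hole lies up to 5 mm from here along each horizontal axis of the riser (7 mm in all), is not reported, and is hidden under the post's collar on the way down: feel for it
- post1: loose beech post, 102 mm long, about 60 g. Origin at the lower end of its spigot, z up. Upwards: spigot 16 mm across, 22 mm long, tapered tip; collar 36 mm across, 6 mm thick; shaft 22 mm across from 28 to 98 mm; black cap 26 mm across to 102 mm. Starts upright in a wide hole of the drainer (2.5 mm play), collar on the block, origin 8 mm above the counter. Any post fits any socket
- post2: loose beech post, same as post1, with the same origin and axes; stands in another hole of the drainer
- post3: loose beech post, same as post1, with the same origin and axes; stands in another hole of the drainer
- drainer: fixed blue drainer block, 140 x 130 x 30 mm, origin at the centre of its underside; the posts stand in its three wide holes, 42 mm from its centre and 73 mm apart. On the robot's left or right
- tray3: loose round wooden tray, 194 mm across, 47 mm high, about 170 g, origin under the centre of its foot, z up. Foot 80 mm across, 20 mm high; floor flat, from 20 to 23 mm above the origin, to radius 86 mm; upright rim wall 8 mm thick (radius 89 to 97 mm), 28 to 47 mm above the origin. Top of the pile of 3, the one to use; it starts 46 mm up, 23 mm above the next. On the posts its floor rests on the caps, origin 100 mm up
- tray2: loose tray, same as tray3, the middle of the nested pile, origin 23 mm above the counter (the pitch of the pile is 23 mm, so its rim is 23 mm below that of tray3); it stays
- tray1: loose tray, same as tray3, the bottom of the pile, standing on the counter on the other side from the drainer; it stays
- jar1: squat condiment jar, red body and steel lid, a cylinder 50 mm across and 50 mm high, about 75 g, origin at the centre of its underside, z up; stands on the counter in a row nearer the robot than the riser (absent in some starts)
- jar2: squat condiment jar, green body and steel lid, a cylinder 50 mm across and 50 mm high, about 75 g, origin at the centre of its underside, z up; stands on the counter in a row nearer the robot than the riser (absent in some starts)
- jar3: squat condiment jar, yellow body and steel lid, a cylinder 50 mm across and 50 mm high, about 75 g, origin at the centre of its underside, z up; stands on the counter in a row nearer the robot than the riser (absent in some starts)
- jar4: squat condiment jar, dark brown body and steel lid, a cylinder 50 mm across and 50 mm high, about 75 g, origin at the centre of its underside, z up; stands on the counter in a row nearer the robot than the riser (absent in some starts)
- squeeze: orange squeeze bottle, 54 mm across, 90 mm high, origin under its centre; stands beyond the riser on the right; leave it alone
- saucebowl: steel bowl, 150 mm across, 60 mm high, far left on the counter, origin under its centre; leave it alone
- tub: white tub, 110 mm across, 85 mm high, far right, origin under its centre; leave it alone
- wheelcutter: pizza wheel lying on the counter on the right, 200 mm long, black handle; leave it alone
- scraper: steel dough scraper, 75 x 150 mm, wooden handle, lying far left; leave it alone
- mill: dark wooden pepper mill, 56 mm across, 146 mm high, beyond the riser, origin under its centre; leave it alone
There are look-alikes about, which are no part of the job. Leave any purple or yellow look-alike of the post1 alone.

How it is judged:
By the outcome, as a careful person would: the job done as asked, in the order asked, and still so for the second after the job is handed in, with the robot touching nothing.
Of jar1, jar2, jar3, jar4 only 2 to 4 are there at a start; the rules pass over those that are not, and their reading is None.
At some moment in a run one of jar1, jar2, jar3, jar4 may be knocked a few centimetres aside while the robot is not near it.
It also fails if it takes over 210 s, if anything falls off the work surface, if the arm or the gripper's body presses on something with over 40 N, if the wrist force passes 120 N, or if a joint passes its speed limit or range.

## Robot

A 7-joint arm with a two-finger parallel gripper is mounted at the origin on the work surface. World frame = base frame: x ahead of the robot, y to its left, z up, the work surface at z = 0. Lengths are in m, angles in rad, forces in N, time in s.
With the tool pointing down it reaches from about 0.425 to 0.925 m from the base axis. Payload 6.8 kg.
Tool frame: the origin (TCP) lies at the very end of the fingers, on their centre line; the grasp point (between the pads) lies 19 mm behind it (bot.grip_depth is the distance from the TCP to the grasp point, in m); z points along the fingers, y is the direction in which the jaws open and shut (so a half turn about z gives the same grasp; the last joint's range is limited). The gripper opens to 85 mm and grips with 20 to 120 N. Pads are 22 mm wide; open, the fingers measure 114 mm over their backs; the gripper's body (76 mm by 85 mm) begins 54 mm behind the grasp point. The pads swing forward as they close: fully open they stand 13 mm farther back than shut.
Start: joints at [1.058, 0.477, 0.022, 1.555, -0.011, 1.109, -0.083], TCP at [0.266, -0.62, 0.231] pointing down, gripper open.
Joint ranges: [-2.96, 2.96], [-0.34, 2.1], [-1.41, 1.46], [0.24, 2.44], [-1.37, 4.51], [0.17, 1.92], [-2.96, 2.96]. Speed limits (rad/s): [2.39, 2.39, 3.14, 3.14, 3.14, 3.14, 3.14].

## Interface

Orientations are given as a unit quaternion [w, x, y, z].
In Python, from station import bot gives the robot as it stands.
- The arm moves only by the tool step_arm, never from a script. Its argument "increments" is a list of rows, each a list of 7 numbers: the shift along the world's x, y, z in m, then the turn, a rotation vector about the world's x, y, z in degrees, then the gripper command: -1 is fully open, 1 is shut, values between are in proportion. In form: [[dx, dy, dz, rx, ry, rz, fingers], ...]. A call has 1 to 10 rows; each row is the pose to reach, as a shift and turn from the pose commanded when the call began; what a row does not reach only later rows make up. A row lasts 1/12 s, in which the tool goes at most 41.7 mm and 7.16 degrees, less where a joint would pass 70% of its speed; a pose out of reach is approached as far as the arm can. A call with a gripper value outside its range is refused whole. The fingers move at their own pace and stop on an object; "force" is the grip in N (left out, the last holds). Time passes only in rows, so rows that repeat a pose let the fingers close. It gives the time, the measured TCP pose, the force and the opening at its end, in the units of the state.
- bot.get_obs(): the state, without advancing time (a new reading comes with each control period).
- bot.read_camera(name): name is "scene" or "side" or "wrist"; returns a dict with "color" (420x560x3 uint8, red, green, blue), "intrinsics" (3x3 intrinsics, pixels), "extrinsics" (4x4, takes a point from camera to world coordinates). Camera axes: x right, y up, looking along -z (the intrinsics and any distortion apply to the point x, -y, -z); pixel columns grow to the right and rows downward; lengths in m; the calibration is good to about 2 mm. A picture is of the moment at which its call begins. There is no depth.
- bot.hand_in(): hands the job in, once; it reports no verdict.
Trained networks look in the newest picture that a camera, given by its name, has taken for a name from the list of things; names that differ only in an ending like _2 or _b are one class to them, and where a whole thing is asked for, a point or a joint stands for the part that bears it (a point fixed in the world has none). Each returns a list of dicts, best first, with "conf" (0 to 1); they miss things now and then, are a little off and sometimes report something else, mostly with a low value. They report only what shows in the picture. A call takes as long as a camera call. They do not tell look-alikes from the thing itself.
- bot.recognise(thing, camera): "location" ([column, row] as shares, 0 to 1, of the picture: columns of its width, rows of its height, amid what is visible of it).
- bot.place_of(thing, camera): "location" ([column, row] as shares, 0 to 1, of the picture: columns of its width, rows of its height: a listed point, or the origin of a listed thing).
The state is a dict: "t": time; "q": joint angles; "joint_vel": joint speeds; "joint_torque": joint torques, N m; "eef_pos": TCP position; "tool_rot": TCP orientation; "contact_force": force on the tool from outside, world axes, zero at the start; "torque": the same for the moment, N m; "gripper_width": opening from 0.0 (shut) to 1.0 (fully open).
Only numpy, scipy, OpenCV 4.12 (cv2) and the standard library are available. Lean on these libraries where they do the work, as an engineer would, in place of code of your own. Each camera call takes 0.05 s, during which the arm holds its last target.

## Working session

There is one attempt and no reset: what is moved stays moved. The work goes in short steps, Python scripts to look and compute and a tool call to move; the robot and the scene stay as the last step left them, time stands still between calls to the robot, and variables do not carry over. Pictures are saved under pics/ and viewed, and the job is handed in when it is done.

Besides the shell and the picture viewer there is one more tool, called after "Emit:" by a JSON object that holds its "method" and its "body", one argument or row to a line. step_arm: Moves the arm, as the interface text tells. Its arguments: {"type":"object","properties":{"increments":{"type":"array","items":{"type":"array","items":{"type":"number"}}},"force":{"type":"number"}},"required":["increments"]}

```bash
ls; mkdir -p pics; python3 - <<'E'
from station import bot
import cv2
print(bot.get_obs())
for n in ["scene","side","wrist"]:
    r=bot.read_camera(n)
    cv2.imwrite(f"pics/{n}0.png",r["color"][:,:,::-1])
    print(n,r["intrinsics"],r["extrinsics"])
E
```

```text
pics
{'t': 0.0, 'q': array([ 1.05793068,  0.47782833,  0.02233742,  1.55645163, -0.01147487,
        1.10932589, -0.08309652]), 'joint_vel': array([ 4.86272680e-04, -2.38511040e-04,  8.62535579e-05,  1.73476362e-03,
       -5.36278446e-05, -2.83219150e-04, -2.65454904e-04]), 'joint_torque': array([-1.46627863e-03, -5.96459520e+01,  1.60769574e+00, -2.81194246e+01,
        1.25246824e-02,  9.36605124e-03, -8.05015105e-06]), 'eef_pos': array([ 0.26555995, -0.61991117,  0.23030669]), 'tool_rot': array([-9.03443825e-04,  9.79586113e-01,  2.01022780e-01, -2.68477638e-04]), 'contact_force': array([-0.07554377,  0.1317441 ,  0.24750615]), 'torque': array([ 0.02120934, -0.00421295, -0.00380367]), 'gripper_width': 1.0017261976796699}
scene [[418.87645537   0.         279.58834148]
 [  0.         418.87645537 205.25197665]
 [  0.           0.           1.        ]] [[-0.82120751 -0.3387271   0.45921909  1.12524605]
 [ 0.57055029 -0.50082572  0.65088091  0.8259628 ]
 [ 0.00951773  0.79651588  0.60454269  0.80147354]
 [ 0.          0.          0.          1.        ]]
side [[432.16065045   0.         282.72425234]
 [  0.         432.16065045 207.17095567]
 [  0.           0.           1.        ]] [[ 0.94168269  0.24229722 -0.23350752  0.2031644 ]
 [-0.33630353  0.70149443 -0.6283355  -0.9484925 ]
 [ 0.01156028  0.67022207  0.74207058  1.17618961]
 [ 0.          0.          0.          1.        ]]
wrist [[364.19482372   0.         278.85045284]
 [  0.         364.19482372 211.06262156]
 [  0.           0.           1.        ]] [[ 0.39336901  0.87820961  0.27204541  0.33487921]
 [-0.91937959  0.37620706  0.11493224 -0.59063143]
 [-0.00141081 -0.29532378  0.95539619  0.37321782]
 [ 0.          0.          0.          1.        ]]
```

View pics/scene0.png

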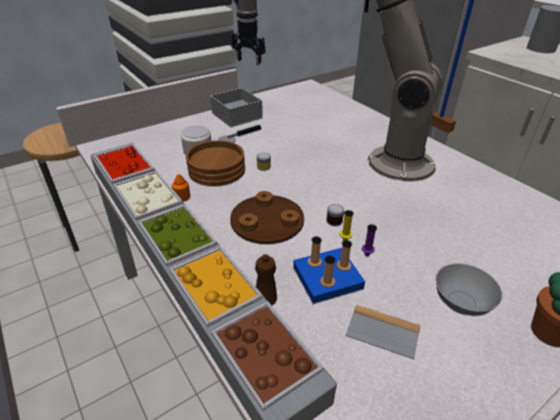

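View pics/side0.png

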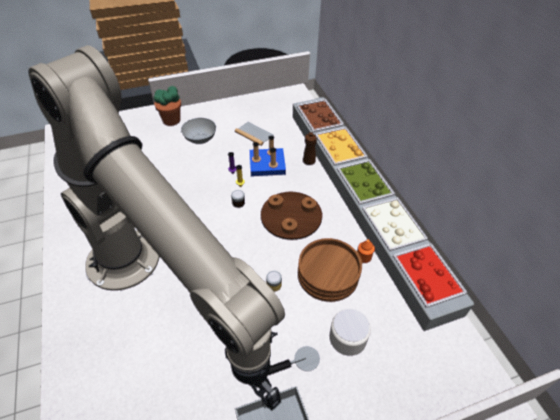

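View pics/wrist0.png

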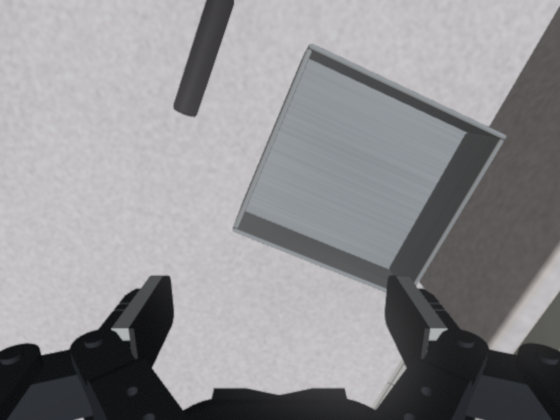

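Scene picture: riser at (267,217), drainer with three beech posts at (328,272). The yellow (347,222) and purple (370,240) posts are look-alikes to leave alone. The tray pile is at (215,160), with jars at (263,160) and (335,213).

```bash
cat > h.py <<'E'
from station import bot
import numpy as np, cv2
def cam(n):
    r=bot.read_camera(n); return r
def ray(r,px):
    K,E=r["intrinsics"],r["extrinsics"]
    d=np.array([(px[0]-K[0,2])/K[0,0],-(px[1]-K[1,2])/K[1,1],-1.])
    return E[:3,3],E[:3,:3]@d
def onz(r,px,z):
    o,d=ray(r,px); return o+d*(z-o[2])/d[2]
def proj(r,P):
    K,E=r["intrinsics"],r["extrinsics"]
    c=E[:3,:3].T@(np.array(P)-E[:3,3]); p=K@np.array([c[0],-c[1],-c[2]]); return p[:2]/p[2]
def tri(rs,pxs):
    A=np.zeros((3,3));b=np.zeros(3)
    for r,p in zip(rs,pxs):
        o,d=ray(r,p); d=d/np.linalg.norm(d); M=np.eye(3)-np.outer(d,d); A+=M;b+=M@o
    return np.linalg.solve(A,b)
def px(l): return np.array([l[0]*560,l[1]*420])
def save(n,name,box=None,s=1):
    r=cam(n); im=r["color"][:,:,::-1]
    if box: im=im[box[1]:box[3],box[0]:box[2]]
    im=cv2.resize(im,None,fx=s,fy=s,interpolation=cv2.INTER_CUBIC); cv2.imwrite(f"pics/{name}.png",im); return r
E
python3 - <<'E'
from h import *
np.set_printoptions(precision=4,suppress=True)
Z=dict(riser=0,socket1=.04,socket2=.04,socket3=.04,post1=.008,drainer=0,tray3=.046,jar1=0,jar2=0,jar3=0,jar4=0,mill=0,squeeze=0)
rs={n:save(n,n+"1") for n in["scene","side"]}
for t,z in Z.items():
    for n,r in rs.items():
        for d in bot.place_of(t,n)[:4]:
            if d["conf"]<.25: continue
            p=px(d["location"]); print(t,n,round(d["conf"],2),p.round(1),onz(r,p,z)[:2])
for n,b in(("scene",(180,130,400,310)),("side",(215,110,385,310))):
    im=rs[n]["color"][b[1]:b[3],b[0]:b[2],::-1]; cv2.imwrite(f"pics/{n}1c.png",cv2.resize(im,None,fx=3,fy=3,interpolation=cv2.INTER_CUBIC))
E
```

```text
riser scene 0.94 [266.5 221.6] [0.5955 0.0078]
riser side 0.85 [290.4 215.2] [0.5864 0.0016]
socket1 scene 0.87 [246.3 220. ] [0.6659 0.0101]
socket1 scene 0.7 [264.4 192.9] [ 0.5498 -0.073 ]
socket1 scene 0.67 [291.4 213.7] [0.5414 0.0592]
socket1 scene 0.26 [263.2 297.4] [0.7811 0.2764]
socket1 side 0.76 [308.3 201.8] [0.656 0.008]
socket1 side 0.73 [289.  223.1] [ 0.5563 -0.0628]
socket1 side 0.31 [265.4 161.9] [0.5768 0.2603]
socket2 scene 0.87 [246.3 220. ] [0.6659 0.0101]
socket2 scene 0.7 [264.4 192.9] [ 0.5498 -0.073 ]
socket2 scene 0.67 [291.4 213.7] [0.5414 0.0592]
socket2 scene 0.26 [263.2 297.4] [0.7811 0.2764]
socket2 side 0.76 [308.3 201.8] [0.656 0.008]
socket2 side 0.73 [289.  223.1] [ 0.5563 -0.0628]
socket2 side 0.31 [265.4 161.9] [0.5768 0.2603]
socket3 scene 0.87 [246.3 220. ] [0.6659 0.0101]
socket3 scene 0.7 [264.4 192.9] [ 0.5498 -0.073 ]
socket3 scene 0.67 [291.4 213.7] [0.5414 0.0592]
socket3 scene 0.26 [263.2 297.4] [0.7811 0.2764]
socket3 side 0.76 [308.3 201.8] [0.656 0.008]
socket3 side 0.73 [289.  223.1] [ 0.5563 -0.0628]
socket3 side 0.31 [265.4 161.9] 
[... 1202 characters left out ...]
cene 0.74 [262.3 168.1] [ 0.4421 -0.2524]
jar3 scene 0.63 [335.3 221. ] [0.4218 0.1221]
jar3 side 0.78 [237.  200.4] [0.4241 0.1349]
jar3 side 0.58 [272.9 283.6] [ 0.4344 -0.249 ]
jar4 scene 0.74 [262.3 168.1] [ 0.4421 -0.2524]
jar4 scene 0.63 [335.3 221. ] [0.4218 0.1221]
jar4 side 0.78 [237.  200.4] [0.4241 0.1349]
jar4 side 0.58 [272.9 283.6] [ 0.4344 -0.249 ]
mill scene 0.67 [264.2 297.2] [0.7606 0.2484]
mill side 0.7 [308.6 161.9] [0.7557 0.246 ]
mill side 0.56 [253.3 134.8] [0.5947 0.4851]
squeeze scene 0.69 [182.4 197.4] [ 0.7528 -0.2475]
squeeze scene 0.69 [216.9 165.7] [ 0.5691 -0.3573]
squeeze side 0.83 [365.4 258.3] [ 0.756  -0.2578]
squeeze side 0.36 [269.9 156.7] [0.6174 0.327 ]
```

View pics/scene1c.png

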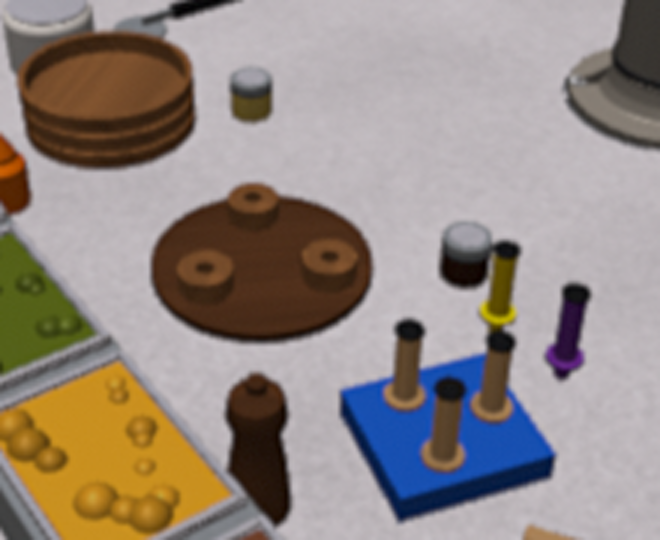

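View pics/side1c.png

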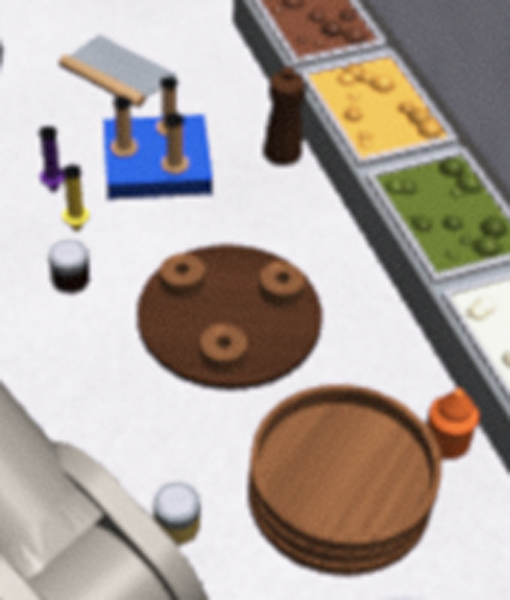

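Two jars are out: yellow near (0.44,-0.25) and brown near (0.42,0.13). Next I'll look closer with the wrist camera, over the riser first and then the drainer.

Emit:
{"method": "step_arm", "body": {
  "increments": [
    [0.02,0.034,0.01,0,0,-6,-1],
    [0.04,0.067,0.02,0,0,-12,-1],
    [0.06,0.1,0.03,0,0,-18,-1],
    [0.08,0.133,0.04,0,0,-23.2,-1],
    [0.1,0.166,0.05,0,0,-23.2,-1],
    [0.12,0.199,0.06,0,0,-23.2,-1],
    [0.14,0.232,0.07,0,0,-23.2,-1],
    [0.16,0.265,0.07,0,0,-23.2,-1],
    [0.18,0.298,0.07,0,0,-23.2,-1],
    [0.2,0.331,0.07,0,0,-23.2,-1]
  ]
}}

```text
t: 2.38
eef_pos: [0.4666, -0.2878, 0.3019]
tool_rot: [0.0, 1.0, -0.0, 0.001]
contact_force: [0.5, -0.4, 0.4]
gripper_width: 1.001
```

Emit:
{"method": "step_arm", "body": {
  "increments": [
    [0.02,0.034,0,0,0,0,-1],
    [0.04,0.067,0,0,0,0,-1],
    [0.06,0.1,0,0,0,0,-1],
    [0.08,0.133,0,0,0,0,-1],
    [0.1,0.166,0,0,0,0,-1],
    [0.12,0.199,0,0,0,0,-1],
    [0.14,0.232,0,0,0,0,-1],
    [0.16,0.265,0,0,0,0,-1],
    [0.17,0.289,0,0,0,0,-1],
    [0.17,0.289,0,0,0,0,-1]
  ]
}}

```text
t: 3.22
eef_pos: [0.6372, 0.0079, 0.3009]
tool_rot: [-0.002, 1.0, 0.005, 0.0]
contact_force: [0.1, 0.9, -0.4]
gripper_width: 1.002
```

```bash
python3 - <<'E'
from h import *
np.set_printoptions(precision=4,suppress=True)
print(bot.get_obs())
r=save("wrist","w_riser"); s=save("side","s2")
for t,z in dict(riser=0,socket1=.04).items():
    for n,c in(("wrist",r),("side",s)):
        for d in bot.place_of(t,n)[:4]:
            p=px(d["location"]); print(t,n,round(d["conf"],2),p.round(1),onz(c,p,z)[:2])
E
```

```text
{'t': 3.2167, 'q': array([ 0.0654,  0.3738, -0.2338,  1.5549,  0.0855,  1.2222, -1.7434]), 'joint_vel': array([ 0.0519, -0.0308,  0.0586,  0.0441,  0.0128,  0.0096,  0.062 ]), 'joint_torque': array([  2.5002, -53.3188,   0.7642, -29.9169,   0.5109,   0.0526,
        -0.5682]), 'eef_pos': array([0.6372, 0.0079, 0.3009]), 'tool_rot': array([-0.0022,  1.    ,  0.0047,  0.0002]), 'contact_force': array([ 0.0945,  0.8607, -0.422 ]), 'torque': array([ 0.0707, -0.006 ,  0.0119]), 'gripper_width': 1.001510935111523}
riser wrist 0.65 [286.1 203.2] [ 0.5861 -0.0006]
riser wrist 0.43 [ 57.7 196. ] [0.5926 0.2878]
riser side 0.64 [291.6 213.9] [0.5926 0.006 ]
socket1 wrist 0.94 [344.9 240.1] [ 0.5525 -0.0704]
socket1 wrist 0.8 [232.9 242.8] [0.5477 0.0629]
socket1 wrist 0.64 [280.3 147. ] [0.6617 0.0075]
socket1 side 0.97 [309.6 202.4] [0.6595 0.0038]
socket1 side 0.88 [272.1 198.7] [0.5383 0.0648]
socket1 side 0.56 [289.6 222.3] [ 0.5594 -0.0601]
```

View pics/w_riser.png

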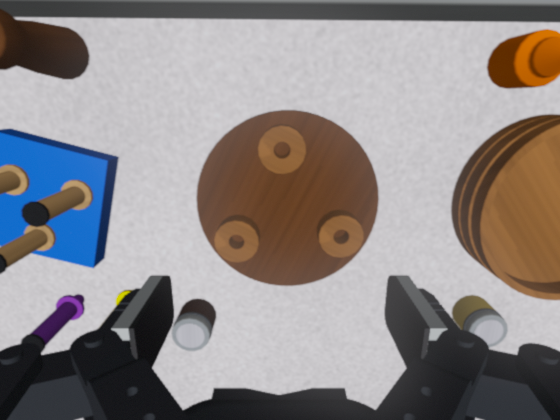

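The wrist view shows all three sockets, with holes at about (282,149), (236,242) and (341,237). Both jars show at (193,325) and (480,318). I'll measure the holes by segmentation.

```bash
python3 - <<'E'
from h import *
np.set_printoptions(precision=4,suppress=True)
r=save("wrist","w_riser2"); r=save("wrist","w_riser2",(190,100,390,290),4)
o=bot.get_obs(); print(o["eef_pos"],o["joint_vel"])
im=r["color"].astype(int); g=im[:,:,0]
for h in((282,149),(236,242),(341,237)):
    x0,y0=h; sub=g[y0-15:y0+16,x0-15:x0+16]
    m=cv2.GaussianBlur(sub.astype(np.float32),(0,0),1)
    # hole: pixels darker than mid
    lo=m[13:18,13:18].min(); ring=np.median(m[6:25,6:25]); th=(lo+ring)/2
    k=(m<th).astype(np.uint8); n,l,st,c=cv2.connectedComponentsWithStats(k)
    i=l[15,15]
    p=c[i]+[x0-15,y0-15]; print(h,lo,ring,st[i],p,onz(r,p,.04))
R=r["color"]; 
m=((im[:,:,0]-im[:,:,2])>25).astype(np.uint8)
m[:, :190]=0;m[:,390:]=0
n,l,st,c=cv2.connectedComponentsWithStats(m)
i=1+np.argmax(st[1:,4]); cn=max(cv2.findContours((l==i).astype(np.uint8),0,1)[0],key=len)
e=cv2.fitEllipse(cn); print(e,onz(r,e[0],.0),onz(r,e[0],.014))
E
```

```text
[ 0.6356 -0.0021  0.3015] [-0.0045  0.0011 -0.0064 -0.0017 -0.0022  0.0001  0.0002]
(282, 149) 136.37064 142.47005 [  0   0  26  31 528] [281.2083 149.1553] [ 0.6575 -0.0055  0.04  ]
(236, 242) 110.81822 142.90512 [  0   0  28  31 619] [235.1228 242.2342] [0.5472 0.0497 0.04  ]
(341, 237) 120.71166 144.75842 [  0   0  31  31 656] [341.6631 238.311 ] [ 0.5518 -0.0772  0.04  ]
((277.5552062988281, 195.85775756835938), (173.8148193359375, 178.9261932373047), 89.92598724365234) [ 0.5937 -0.001   0.    ] [ 0.5974 -0.0011  0.014 ]
```

View pics/w_riser2.png

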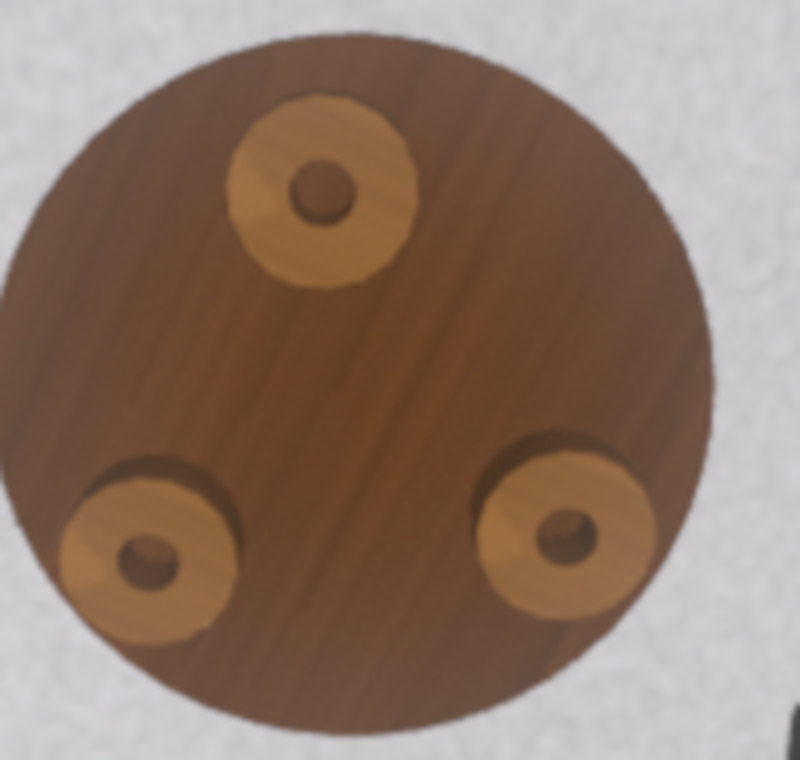

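```bash
python3 - <<'E'
from h import *
np.set_printoptions(precision=4,suppress=True)
r=save("wrist","w_riser3"); print(bot.get_obs()["eef_pos"])
im=r["color"].astype(np.float32)
big=cv2.resize(r["color"],None,fx=4,fy=4,interpolation=cv2.INTER_CUBIC)
hsv=cv2.cvtColor(big,cv2.COLOR_RGB2HSV)
m=((hsv[:,:,1]>95)&(hsv[:,:,2]>130)).astype(np.uint8)
m=cv2.morphologyEx(m,cv2.MORPH_OPEN,np.ones((5,5)))
m[:,:800]=0;m[:,1560:]=0
n,l,st,c=cv2.connectedComponentsWithStats(m)
for i in range(1,n):
    if st[i,4]<8000 : continue
    cn=max(cv2.findContours((l==i).astype(np.uint8),0,1)[0],key=len)
    e=cv2.fitEllipse(cv2.convexHull(cn)); p=(np.array(e[0])+.5)/4-.5; print(st[i],p,e[1],onz(r,p,.04))
E
```

```text
[ 0.6357 -0.0017  0.3015]
[  988   497   190   190 24260] [270.354  147.5413] (189.37208557128906, 190.52664184570312) [0.6593 0.0069 0.04  ]
[ 1240   854   177   165 19717] [331.595  233.7745] (164.08447265625, 178.18191528320312) [ 0.5577 -0.0647  0.04  ]
[  820   881   176   163 19547] [226.6173 240.1668] (163.2190399169922, 177.3675994873047) [0.5499 0.06   0.04  ]
```

Emit:
{"method": "step_arm", "body": {
  "increments": [
    [0,0.04,0,0,0,0,-1],
    [0,0.08,0,0,0,0,-1],
    [0,0.12,0,0,0,0,-1],
    [0,0.16,0,0,0,0,-1],
    [0,0.2,0,0,0,0,-1],
    [0,0.24,0,0,0,0,-1],
    [0,0.27,0,0,0,0,-1],
    [0,0.29,0,0,0,0,-1],
    [0,0.29,0,0,0,0,-1],
    [0,0.29,0,0,0,0,-1]
  ]
}}

```text
t: 4.5
eef_pos: [0.6354, 0.2905, 0.3011]
tool_rot: [-0.0, 1.0, 0.001, -0.0]
contact_force: [0.5, -0.7, 0.8]
gripper_width: 1.004
```

```bash
python3 - <<'E'
from h import *
np.set_printoptions(precision=4,suppress=True)
r=save("wrist","x"); r=save("wrist","w_dr",(160,90,400,300),3); o=bot.get_obs(); print(o["eef_pos"],o["q"],o["t"],o["contact_force"])
for t,z in dict(post1=.008,drainer=0).items():
        for d in bot.place_of(t,"wrist")[:4]:
            p=px(d["location"]); print(t,round(d["conf"],2),p.round(1),onz(r,p,z)[:2])
E
```

```text
[0.6365 0.2875 0.3013] [-0.3162  0.4876 -0.2983  1.3901  0.1453  1.2856 -2.1958] 4.6 [ 0.0202 -0.0303  0.1434]
post1 0.83 [312.8 191. ] [0.6025 0.2462]
post1 0.8 [269.6 228.5] [0.5536 0.2999]
post1 0.8 [281.6 298.4] [0.453  0.2845]
post1 0.63 [339.8 290.6] [0.4647 0.2063]
drainer 0.88 [282.8 195.8] [0.5944 0.2831]
```

View pics/w_dr.png

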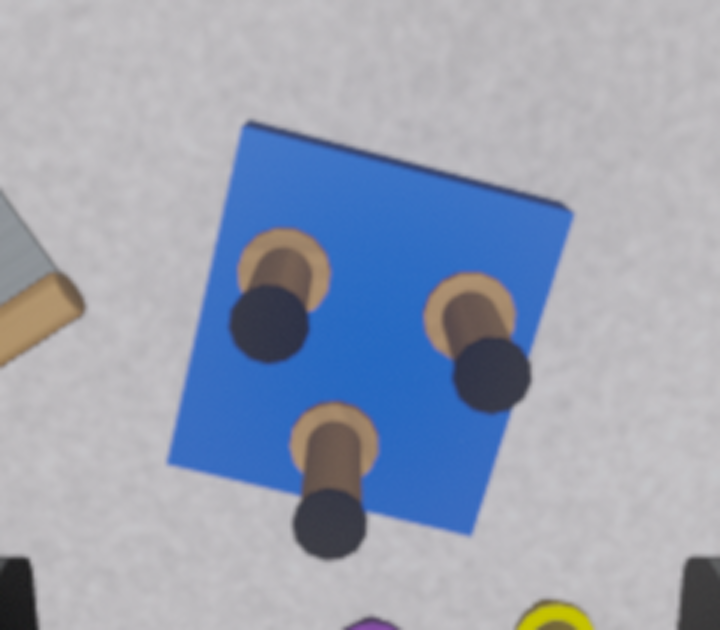

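The drainer crop shows three beech posts with black caps at (270,323), (492,375) and (330,523). The purple and yellow look-alikes sit at the bottom edge.

```bash
python3 - <<'E'
from h import *
np.set_printoptions(precision=4,suppress=True)
r=cam("wrist"); print(bot.get_obs()["eef_pos"], r["extrinsics"][:3,3])
C=[(269.5,323.5),(492,375),(330,523)];B=[(284,272),(470,317),(335,445)]
f=lambda p:(np.array(p)+.5)/3-.5+[160,90]
for c,b in zip(C,B): print(onz(r,f(c),.110),onz(r,f(b),.036))
c=[onz(r,f(c),.110) for c in C]
print([np.linalg.norm(c[i]-c[j]) for i,j in((0,1),(1,2),(0,2))],np.mean(c,0))
# TCP offset projected
E
```

```text
[0.6366 0.2874 0.3015] [0.7118 0.2869 0.4443]
[0.6223 0.3147 0.11  ] [0.6228 0.3147 0.036 ]
[0.6049 0.2437 0.11  ] [0.6048 0.2434 0.036 ]
[0.5531 0.2963 0.11  ] [0.5521 0.296  0.036 ]
[np.float64(0.07309719631641419), np.float64(0.07387336622984246), np.float64(0.07165538908099202)] [0.5935 0.2849 0.11  ]
```

Emit:
{"method": "step_arm", "body": {
  "increments": [
    [-0.015,-0.02,-0.03,0,0,0,0],
    [-0.0316,-0.0437,-0.06,0,0,0,0],
    [-0.0316,-0.0437,-0.1,0,0,0,0],
    [-0.0316,-0.0437,-0.13,0,0,0,0],
    [-0.0316,-0.0437,-0.15,0,0,0,0],
    [-0.0316,-0.0437,-0.16,0,0,0,0],
    [-0.0316,-0.0437,-0.16,0,0,0,0],
    [-0.0316,-0.0437,-0.16,0,0,0,0]
  ]
}}

```text
t: 5.42
eef_pos: [0.6049, 0.2456, 0.142]
tool_rot: [-0.0, 1.0, -0.0, 0.0]
contact_force: [0.4, -0.1, 0.8]
gripper_width: 0.499
```

```bash
python3 - <<'E'
from h import *
r=save("wrist","a1"); o=bot.get_obs(); print(o["eef_pos"],o["gripper_width"],o["t"])
E
```

```text
[0.60537123 0.2460845  0.14293969] 0.5000920799771335 5.4667
```

View pics/a1.png

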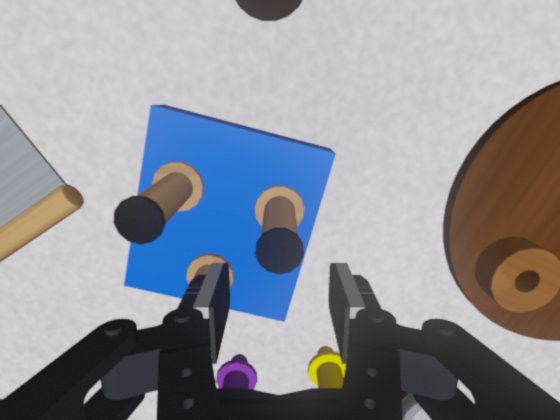

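Emit:
{"method": "step_arm", "body": {
  "increments": [
    [0,-0.002,-0.03,0,0,0,0],
    [0,-0.002,-0.06,0,0,0,0],
    [0,-0.002,-0.08,0,0,0,0],
    [0,-0.002,-0.088,0,0,0,0],
    [0,-0.002,-0.088,0,0,0,0],
    [0,-0.002,-0.088,0,0,0,1],
    [0,-0.002,-0.088,0,0,0,1],
    [0,-0.002,-0.088,0,0,0,1],
    [0,-0.002,-0.088,0,0,0,1],
    [0,-0.002,-0.088,0,0,0,1]
  ],
  "force": 60
}}

```text
t: 6.3
eef_pos: [0.6059, 0.2448, 0.0557]
tool_rot: [-0.001, 1.0, -0.0, 0.002]
contact_force: [-0.5, 0.2, 7.0]
gripper_width: 0.241
```

```bash
python3 - <<'E'
from h import *
r=save("wrist","a2"); o=bot.get_obs(); print(o["eef_pos"],o["gripper_width"],o["t"],o["contact_force"])
E
```

```text
[0.60583302 0.24477546 0.05566037] 0.2420861913150688 6.35 [-1.35831568 -0.50312547  7.0149637 ]
```

View pics/a2.png

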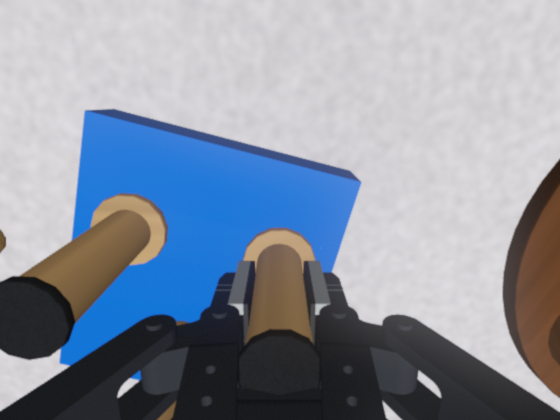

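Emit:
{"method": "step_arm", "body": {
  "increments": [
    [0,0,0.03,0,0,0,1],
    [0,0,0.06,0,0,0,1],
    [0,0,0.09,0,0,0,1],
    [-0.01,-0.03,0.12,0,0,0,1],
    [-0.02,-0.07,0.12,0,0,0,1],
    [-0.025,-0.11,0.12,0,0,0,1],
    [-0.03,-0.15,0.12,0,0,0,1],
    [-0.035,-0.19,0.12,0,0,0,1],
    [-0.04,-0.23,0.12,0,0,0,1],
    [-0.0473,-0.26,0.12,0,0,0,1]
  ]
}}

```text
t: 7.18
eef_pos: [0.5567, -0.0203, 0.1741]
tool_rot: [0.001, 1.0, -0.002, 0.001]
contact_force: [0.5, -0.6, -0.9]
gripper_width: 0.246
```

Emit:
{"method": "step_arm", "body": {
  "increments": [
    [0,-0.03,0,0,0,0,1],
    [0,-0.048,-0.02,0,0,0,1],
    [0,-0.048,-0.05,0,0,0,1],
    [0,-0.048,-0.065,0,0,0,1],
    [0,-0.048,-0.065,0,0,0,1],
    [0,-0.048,-0.065,0,0,0,1]
  ]
}}

```text
t: 7.68
eef_pos: [0.5567, -0.064, 0.1084]
tool_rot: [-0.0, 1.0, 0.0, -0.0]
contact_force: [0.1, 0.6, -0.4]
gripper_width: 0.237
```

```bash
python3 - <<'E'
from h import *
r=save("wrist","a3"); o=bot.get_obs(); print(o["eef_pos"],o["gripper_width"],o["t"],o["contact_force"])
r=save("side","a3s",(230,130,370,270),4)
E
```

```text
[ 0.55760814 -0.0638158   0.10934644] 0.23869536869137353 7.7333 [ 0.56171937 -0.2955481  -0.79813223]
```

View pics/a3.png

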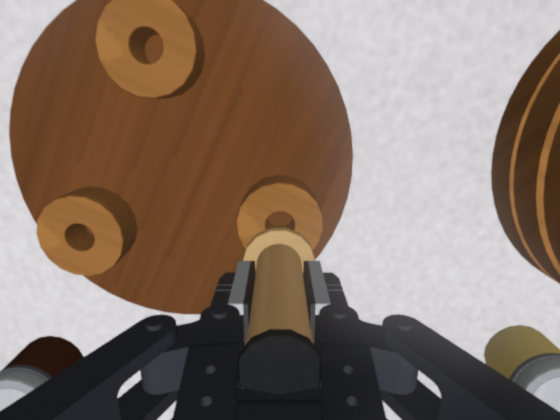

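View pics/a3s.png

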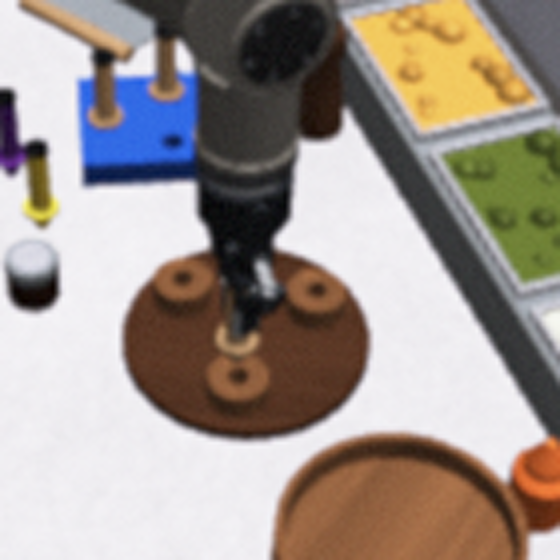

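Emit:
{"method": "step_arm", "body": {
  "increments": [
    [0.001,0,-0.01,0,0,0,1],
    [0.001,0,-0.018,0,0,0,1],
    [0.001,0,-0.022,0,0,0,1],
    [0.001,0,-0.025,0,0,0,1],
    [0.001,0,-0.028,0,0,0,1],
    [0.001,0,-0.028,0,0,0,1]
  ]
}}

```text
t: 8.28
eef_pos: [0.5582, -0.0642, 0.0799]
tool_rot: [0.0, 1.0, -0.0, 0.0]
contact_force: [1.4, 0.2, -1.7]
gripper_width: 0.239
```

Emit:
{"method": "step_arm", "body": {
  "increments": [
    [0,0,-0.003,0,0,0,1],
    [0,0,-0.006,0,0,0,1],
    [0,0,-0.009,0,0,0,1],
    [0,0,-0.012,0,0,0,1],
    [0,0,-0.014,0,0,0,1],
    [0,0,-0.014,0,0,0,1]
  ]
}}

```text
t: 8.78
eef_pos: [0.5582, -0.0642, 0.066]
tool_rot: [-0.0, 1.0, -0.0, 0.0]
contact_force: [2.4, -0.1, -1.7]
gripper_width: 0.243
```

Emit:
{"method": "step_arm", "body": {
  "increments": [
    [0,0,-0.001,0,0,0,1],
    [0,0,-0.002,0,0,0,1],
    [0,0,-0.003,0,0,0,1],
    [0,0,-0.004,0,0,0,1],
    [0,0,-0.004,0,0,0,1]
  ]
}}

```text
t: 9.2
eef_pos: [0.5585, -0.0641, 0.0655]
tool_rot: [0.0, 1.0, -0.0, 0.001]
contact_force: [-8.8, 0.5, 28.1]
gripper_width: 0.242
```

Seated: the collar stopped it at TCP z = 0.0655 with 28 N. Releasing.

Emit:
{"method": "step_arm", "body": {
  "increments": [
    [0,0,0.003,0,0,0,1],
    [0,0,0.0035,0,0,0,0],
    [0,0,0.0035,0,0,0,0],
    [0,0,0.0035,0,0,0,0],
    [0,0,0.02,0,0,0,0],
    [0,0,0.05,0,0,0,0],
    [0,0,0.085,0,0,0,0],
    [0,0,0.115,0,0,0,0]
  ]
}}

```text
t: 9.87
eef_pos: [0.5573, -0.0641, 0.1782]
tool_rot: [-0.0, 1.0, -0.0, -0.001]
contact_force: [0.6, -0.8, -0.6]
gripper_width: 0.496
```

```bash
python3 - <<'E'
from h import *
r=save("wrist","a4"); o=bot.get_obs(); print(o["eef_pos"],o["gripper_width"],o["t"],o["contact_force"])
r=save("side","a4s",(230,130,370,270),4)
E
```

```text
[ 0.56096916 -0.06408874  0.18430769] 0.5026062572619456 9.9167 [1.90242914 0.91267598 4.46503079]
```

View pics/a4.png

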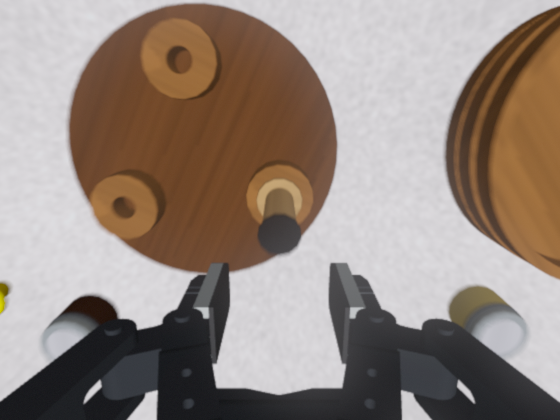

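Post 1 stands upright in its socket at (280,200). Next is the drainer post nearest the robot.

Emit:
{"method": "step_arm", "body": {
  "increments": [
    [0,0.04,0,0,0,0,0],
    [0,0.08,0,0,0,0,0],
    [0,0.12,0,0,0,0,0],
    [-0.005,0.16,0,0,0,0,0],
    [-0.005,0.2,0,0,0,0,0],
    [-0.005,0.24,0,0,0,0,0],
    [-0.005,0.28,0,0,0,0,0],
    [-0.005,0.32,0,0,0,0,0],
    [-0.005,0.35,0,0,0,0,0],
    [-0.005,0.36,-0.02,0,0,0,0]
  ]
}}

```text
t: 10.8
eef_pos: [0.5527, 0.3042, 0.1597]
tool_rot: [-0.003, 1.0, 0.003, 0.002]
contact_force: [0.7, 1.8, 0.8]
gripper_width: 0.5
```

Emit:
{"method": "step_arm", "body": {
  "increments": [
    [0,0,-0.015,0,0,0,0],
    [0,0,-0.025,0,0,0,0],
    [0,0,-0.025,0,0,0,0],
    [0,0,-0.025,0,0,0,0]
  ]
}}

```text
t: 11.13
eef_pos: [0.5527, 0.2946, 0.1313]
tool_rot: [0.001, 1.0, -0.001, -0.001]
contact_force: [0.2, 0.1, -0.2]
gripper_width: 0.497
```

```bash
python3 - <<'E'
from h import *
r=save("wrist","a5"); o=bot.get_obs(); print(o["eef_pos"],o["gripper_width"],o["t"],o["contact_force"])
E
```

```text
[0.55328858 0.2949332  0.1323076 ] 0.4987775723461979 11.1833 [-1.00689764 -0.22516951  0.36538109]
```

View pics/a5.png

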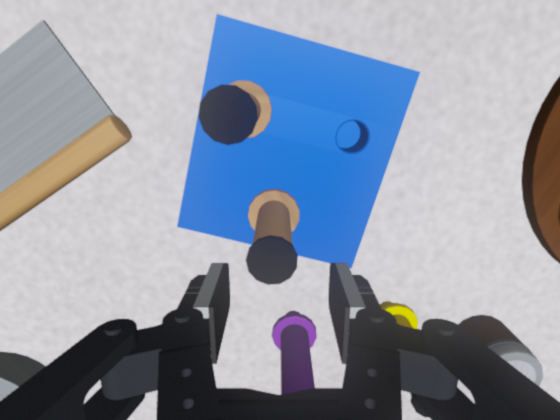

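Emit:
{"method": "step_arm", "body": {
  "increments": [
    [0,0.0013,-0.03,0,0,0,0],
    [0,0.0013,-0.055,0,0,0,0],
    [0,0.0013,-0.072,0,0,0,0],
    [0,0.0013,-0.077,0,0,0,0],
    [0,0.0013,-0.077,0,0,0,0],
    [0,0.0013,-0.077,0,0,0,1],
    [0,0.0013,-0.077,0,0,0,1],
    [0,0.0013,-0.077,0,0,0,1],
    [0,0.0013,-0.077,0,0,0,1],
    [0,0.0013,-0.077,0,0,0,1]
  ],
  "force": 60
}}

```text
t: 12.02
eef_pos: [0.5542, 0.2977, 0.0572]
tool_rot: [-0.001, 1.0, -0.0, 0.001]
contact_force: [0.1, -1.2, 6.9]
gripper_width: 0.246
```

```bash
python3 - <<'E'
from h import *
o=bot.get_obs(); print(o["eef_pos"],o["gripper_width"],o["t"],o["contact_force"])
E
```

```text
[0.55422456 0.29771513 0.05721273] 0.24627223996845954 12.0167 [ 0.06770291 -1.24558439  6.86155845]
```

Emit:
{"method": "step_arm", "body": {
  "increments": [
    [0,0,0.03,0,0,0,1],
    [0,0,0.06,0,0,0,1],
    [0,0,0.09,0,0,0,1],
    [0,-0.03,0.1,0,0,0,1],
    [0,-0.07,0.1,0,0,0,1],
    [0,-0.11,0.1,0,0,0,1],
    [0,-0.15,0.1,0,0,0,1],
    [-0.0028,-0.19,0.1,0,0,0,1],
    [-0.0028,-0.22,0.1,0,0,0,1],
    [-0.0028,-0.2372,0.1,0,0,0,1]
  ]
}}

```text
t: 12.85
eef_pos: [0.5498, 0.0547, 0.1557]
tool_rot: [0.001, 1.0, -0.003, 0.0]
contact_force: [-0.2, 0.2, 0.5]
gripper_width: 0.243
```

Emit:
{"method": "step_arm", "body": {
  "increments": [
    [0,0,-0.02,0,0,0,1],
    [0,0,-0.04,0,0,0,1],
    [0,0,-0.05,0,0,0,1],
    [0,0,-0.05,0,0,0,1],
    [0,0,-0.05,0,0,0,1]
  ]
}}

```text
t: 13.27
eef_pos: [0.5499, 0.0604, 0.1054]
tool_rot: [-0.0, 1.0, 0.0, -0.0]
contact_force: [-0.3, 0.1, 0.0]
gripper_width: 0.244
```

```bash
python3 - <<'E'
from h import *
r=save("wrist","a6"); o=bot.get_obs(); print(o["eef_pos"],o["gripper_width"],o["t"],o["contact_force"])
E
```

```text
[0.55060444 0.06055961 0.10604114] 0.2424879442380909 13.3167 [-0.90569081 -0.05010125 -0.20014171]
```

View pics/a6.png

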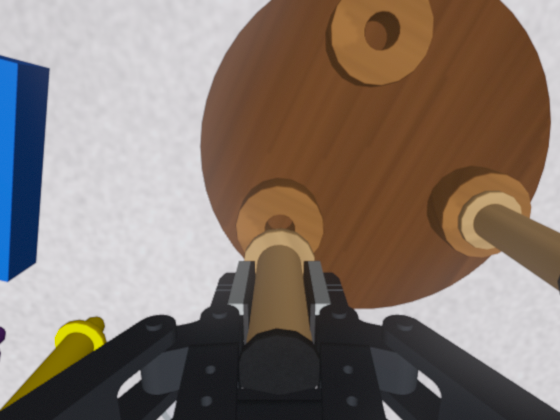

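Emit:
{"method": "step_arm", "body": {
  "increments": [
    [0.001,0,-0.01,0,0,0,1],
    [0.001,0,-0.016,0,0,0,1],
    [0.001,0,-0.02,0,0,0,1],
    [0.001,0,-0.023,0,0,0,1],
    [0.001,0,-0.026,0,0,0,1],
    [0.001,0,-0.026,0,0,0,1]
  ]
}}

```text
t: 13.82
eef_pos: [0.5514, 0.0599, 0.0789]
tool_rot: [-0.0, 1.0, -0.0, 0.0]
contact_force: [1.4, 0.1, -1.4]
gripper_width: 0.241
```

In the hole, since it went below the boss top with little force. Continuing.

Emit:
{"method": "step_arm", "body": {
  "increments": [
    [0,0,-0.003,0,0,0,1],
    [0,0,-0.006,0,0,0,1],
    [0,0,-0.009,0,0,0,1],
    [0,0,-0.012,0,0,0,1],
    [0,0,-0.014,0,0,0,1],
    [0,0,-0.016,0,0,0,1],
    [0,0,-0.016,0,0,0,1]
  ]
}}

```text
t: 14.4
eef_pos: [0.5517, 0.06, 0.067]
tool_rot: [0.001, 1.0, -0.0, 0.001]
contact_force: [-11.4, -2.8, 38.2]
gripper_width: 0.242
```

Seated at 0.067 as predicted, with 38 N. Release and go to the last post.

Emit:
{"method": "step_arm", "body": {
  "increments": [
    [0,0,0.004,0,0,0,1],
    [0,0,0.0045,0,0,0,0],
    [0,0,0.0045,0,0,0,0],
    [0,0,0.0045,0,0,0,0],
    [0,0,0.02,0,0,0,0],
    [0,0,0.05,0,0,0,0],
    [0,0,0.085,0,0,0,0],
    [0,0,0.11,0,0,0,0],
    [0.01,0.03,0.11,0,0,0,0],
    [0.03,0.065,0.11,0,0,0,0]
  ]
}}

```text
t: 15.23
eef_pos: [0.5812, 0.1222, 0.1747]
tool_rot: [0.001, 1.0, -0.003, 0.001]
contact_force: [-0.1, 1.3, -0.4]
gripper_width: 0.504
```

Emit:
{"method": "step_arm", "body": {
  "increments": [
    [0.02,0.035,0,0,0,0,0],
    [0.04,0.07,0,0,0,0,0],
    [0.042,0.11,0,0,0,0,0],
    [0.042,0.15,0,0,0,0,0],
    [0.042,0.18,0,0,0,0,0],
    [0.042,0.19,-0.02,0,0,0,0],
    [0.042,0.19,-0.035,0,0,0,0],
    [0.042,0.19,-0.035,0,0,0,0],
    [0.042,0.19,-0.035,0,0,0,0]
  ]
}}

```text
t: 15.98
eef_pos: [0.6223, 0.314, 0.1365]
tool_rot: [0.001, 1.0, -0.0, -0.002]
contact_force: [-0.6, -0.2, 0.2]
gripper_width: 0.5
```

```bash
python3 - <<'E'
from h import *
r=save("wrist","a7"); o=bot.get_obs(); print(o["eef_pos"],o["gripper_width"],o["t"],o["contact_force"])
E
```

```text
[0.62324928 0.31398848 0.13786062] 0.49940645885553464 16.0333 [ 1.04260688 -0.05402452  0.39187632]
```

View pics/a7.png

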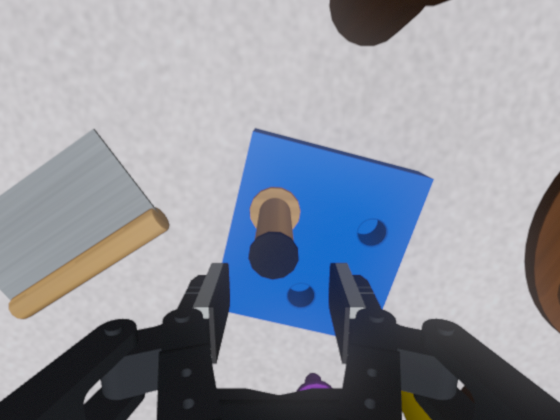

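Emit:
{"method": "step_arm", "body": {
  "increments": [
    [0,0.001,-0.03,0,0,0,0],
    [0,0.001,-0.055,0,0,0,0],
    [0,0.001,-0.075,0,0,0,0],
    [0,0.001,-0.081,0,0,0,0],
    [0,0.001,-0.081,0,0,0,0],
    [0,0.001,-0.081,0,0,0,1],
    [0,0.001,-0.081,0,0,0,1],
    [0,0.001,-0.081,0,0,0,1],
    [0,0.001,-0.081,0,0,0,1],
    [0,0.001,-0.081,0,0,0,1]
  ],
  "force": 60
}}

```text
t: 16.87
eef_pos: [0.6246, 0.3165, 0.0595]
tool_rot: [-0.001, 1.0, -0.0, 0.002]
contact_force: [0.2, -1.2, 6.5]
gripper_width: 0.246
```

```bash
python3 - <<'E'
from h import *
o=bot.get_obs(); print(o["eef_pos"],o["gripper_width"],o["t"],o["contact_force"])
E
```

```text
[0.62456332 0.31648306 0.05952756] 0.24594578585466215 16.8667 [ 0.19710172 -1.24195515  6.50202123]
```

Emit:
{"method": "step_arm", "body": {
  "increments": [
    [0,0,0.03,0,0,0,1],
    [0,0,0.06,0,0,0,1],
    [0,0,0.09,0,0,0,1],
    [0.01,-0.03,0.11,0,0,0,1],
    [0.02,-0.07,0.11,0,0,0,1],
    [0.03,-0.11,0.11,0,0,0,1],
    [0.0365,-0.15,0.11,0,0,0,1],
    [0.0365,-0.19,0.11,0,0,0,1],
    [0.0365,-0.23,0.11,0,0,0,1],
    [0.0365,-0.265,0.11,0,0,0,1]
  ]
}}

```text
t: 17.7
eef_pos: [0.6596, 0.0476, 0.1678]
tool_rot: [0.0, 1.0, -0.001, 0.0]
contact_force: [1.0, -1.2, -1.0]
gripper_width: 0.238
```

Emit:
{"method": "step_arm", "body": {
  "increments": [
    [0,-0.025,0,0,0,0,1],
    [0,-0.0443,-0.02,0,0,0,1],
    [0,-0.0443,-0.045,0,0,0,1],
    [0,-0.0443,-0.06,0,0,0,1],
    [0,-0.0443,-0.06,0,0,0,1],
    [0,-0.0443,-0.06,0,0,0,1]
  ]
}}

```text
t: 18.2
eef_pos: [0.6592, 0.0069, 0.1072]
tool_rot: [-0.0, 1.0, 0.0, -0.001]
contact_force: [1.2, 0.1, -0.1]
gripper_width: 0.243
```

```bash
python3 - <<'E'
from h import *
r=save("wrist","a8"); o=bot.get_obs(); print(o["eef_pos"],o["gripper_width"],o["t"],o["contact_force"])
E
```

```text
[0.66013757 0.00722687 0.10829171] 0.24468950562980377 18.25 [ 0.71900835 -0.13336597 -0.50478396]
```

View pics/a8.png

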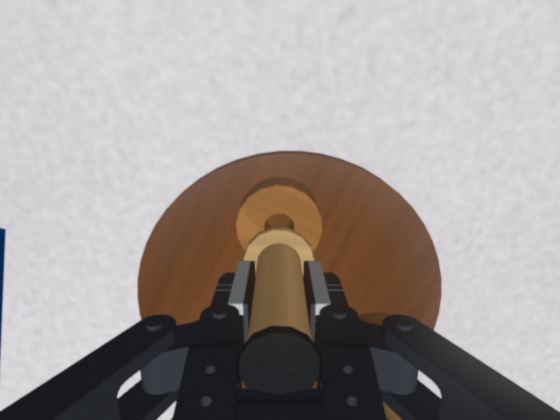

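Emit:
{"method": "step_arm", "body": {
  "increments": [
    [0.001,0,-0.01,0,0,0,1],
    [0.001,0,-0.016,0,0,0,1],
    [0.001,0,-0.02,0,0,0,1],
    [0.001,0,-0.023,0,0,0,1],
    [0.001,0,-0.026,0,0,0,1],
    [0.001,0,-0.026,0,0,0,1]
  ]
}}

```text
t: 18.75
eef_pos: [0.6608, 0.0067, 0.0809]
tool_rot: [-0.0, 1.0, 0.0, 0.0]
contact_force: [1.1, -0.5, -1.6]
gripper_width: 0.24
```

Emit:
{"method": "step_arm", "body": {
  "increments": [
    [0,0,-0.003,0,0,0,1],
    [0,0,-0.006,0,0,0,1],
    [0,0,-0.009,0,0,0,1],
    [0,0,-0.012,0,0,0,1],
    [0,0,-0.014,0,0,0,1],
    [0,0,-0.015,0,0,0,1],
    [0,0,-0.015,0,0,0,1]
  ]
}}

```text
t: 19.33
eef_pos: [0.6612, 0.0067, 0.0695]
tool_rot: [0.0, 1.0, -0.0, 0.001]
contact_force: [-7.2, -0.1, 22.6]
gripper_width: 0.243
```

Emit:
{"method": "step_arm", "body": {
  "increments": [
    [0,0,0.003,0,0,0,1],
    [0,0,0.0035,0,0,0,0],
    [0,0,0.0035,0,0,0,0],
    [0,0,0.0035,0,0,0,0],
    [0,0,0.02,0,0,0,0],
    [0,0,0.06,0,0,0,0],
    [0,0,0.1,0,0,0,0],
    [0,0,0.14,0,0,0,0],
    [0,0,0.18,0,0,0,0],
    [0,-0.02,0.21,0,0,0,0]
  ]
}}

```text
t: 20.17
eef_pos: [0.6611, -0.0078, 0.2798]
tool_rot: [-0.002, 1.0, 0.003, 0.001]
contact_force: [1.8, 1.8, -0.2]
gripper_width: 0.5
```

Emit:
{"method": "step_arm", "body": {
  "increments": [
    [0,-0.03,0.02,0,0,0,0],
    [0,-0.07,0.03,0,0,0,0],
    [0,-0.11,0.04,0,0,0,0],
    [0,-0.15,0.05,0,0,0,0],
    [0,-0.19,0.05,0,0,0,-1],
    [0,-0.22,0.05,0,0,0,-1],
    [0,-0.25,0.05,0,0,0,-1],
    [0,-0.25,0.05,0,0,0,-1],
    [0,-0.25,0.05,0,0,0,-1],
    [0,-0.25,0.05,0,0,0,-1]
  ]
}}

```text
t: 21.0
eef_pos: [0.6607, -0.2624, 0.3255]
tool_rot: [-0.001, 1.0, 0.0, -0.0]
contact_force: [0.7, 0.3, 0.4]
gripper_width: 0.998
```

```bash
python3 - <<'E'
from h import *
np.set_printoptions(precision=4,suppress=True)
r=save("wrist","t1"); o=bot.get_obs(); print(o["eef_pos"],o["gripper_width"],o["t"],o["contact_force"])
save("scene","t1s",(160,110,400,310),3)
save("side","t1d",(200,110,400,310),3)
for d in bot.place_of("tray3","wrist")[:3]:
    p=px(d["location"]); print(d["conf"],p,onz(r,p,.046))
E
```

```text
[ 0.661  -0.2614  0.3258] 0.9946242453921834 21.05 [ 0.0862  0.1262 -0.3487]
```

View pics/t1.png

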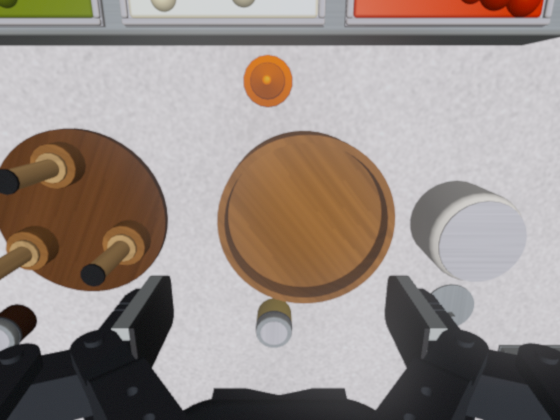

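View pics/t1s.png

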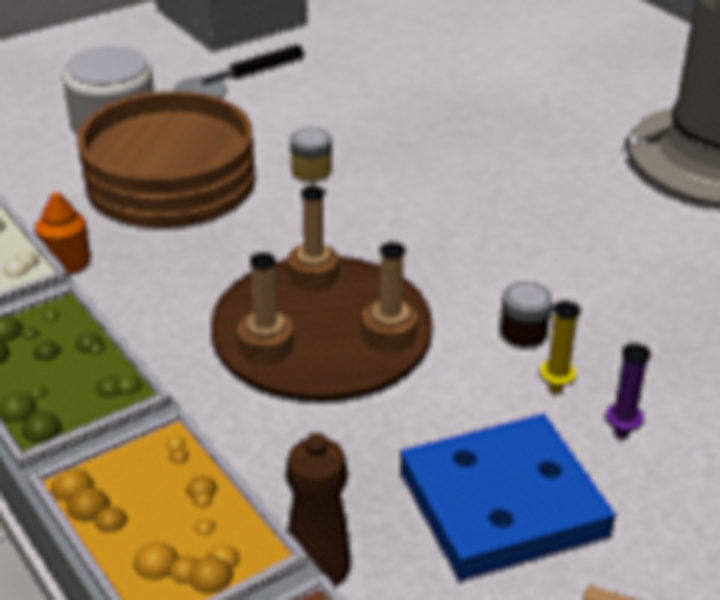

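View pics/t1d.png

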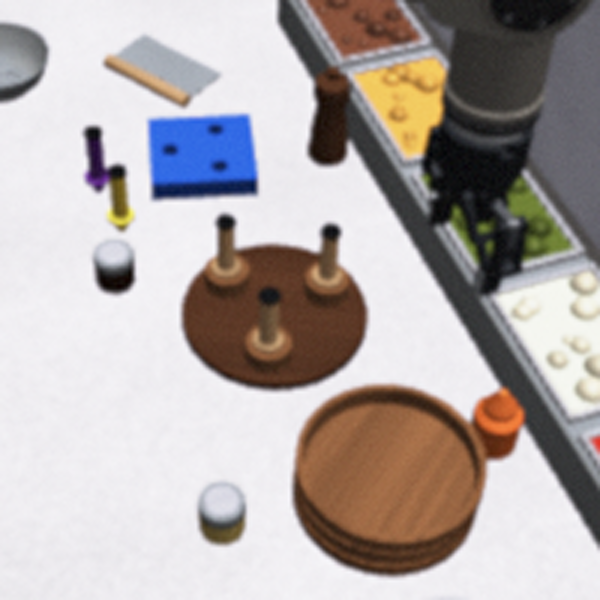

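All three posts are home and upright, and the drainer is empty. Now fitting the tray rim circle (r = 97 mm at z = 0.093).

```bash
cat > rim.py <<'E'
from h import *
from scipy.optimize import least_squares
np.set_printoptions(precision=4,suppress=True)
r=save("wrist","t2",(200,110,420,320),3)
im=r["color"]; hsv=cv2.cvtColor(im,cv2.COLOR_RGB2HSV)
m=((hsv[:,:,1]>70)).astype(np.uint8); m[:110]=0
n,l,st,c=cv2.connectedComponentsWithStats(m); i=l[215,305]
cn=max(cv2.findContours((l==i).astype(np.uint8),0,1)[0],key=len)[:,0,:].astype(float)
print(st[i],c[i])
W=np.array([onz(r,p,.093)[:2] for p in cn])
sel=W[:,0]<.62   # sides and near-robot part
def f(v,s): return np.hypot(*(W[s]-v[:2]).T)-v[2]
for s in (sel,W[:,0]<.60):
    g=least_squares(f,[.6,-.29,.097],args=(s,),loss="soft_l1",f_scale=.001); print(g.x,s.sum(),np.abs(f(g.x,s)).mean())
print(bot.get_obs()["eef_pos"])
E
python3 rim.py
```

```text
[  219   133   176   186 23831] [305.7006 219.4218]
[ 0.603  -0.2915  0.0956] 317 0.003879533802111967
[ 0.6027 -0.2914  0.0954] 283 0.0043230378025667935
[ 0.661  -0.2618  0.3264]
```

View pics/t2.png

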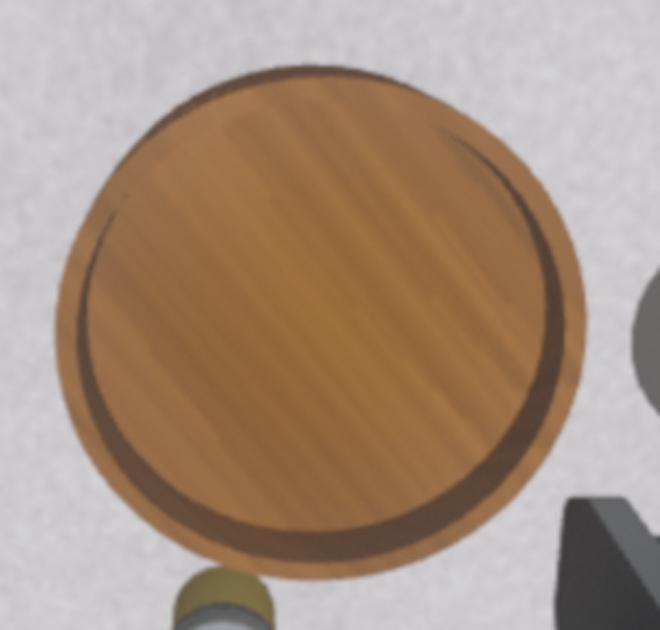

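```bash
cat >> rim.py <<'E'
s=(W[:,0]<.62)&~((cn[:,0]<296)&(cn[:,1]>290))
for k in range(3):
    g=least_squares(f,[.6,-.29,.097],args=(s,)); s=s&(np.abs(f(g.x,s|True))<.003)
print(g.x,s.sum(),np.abs(f(g.x,s)).mean())
g2=least_squares(lambda v:np.hypot(*(W[s]-v).T)-.097,[.6,-.29]);print(g2.x)
E
python3 rim.py
```

```text
[  218   133   177   185 23820] [305.4128 219.3698]
[ 0.6031 -0.2916  0.0956] 314 0.0038775493892553685
[ 0.6027 -0.2914  0.0953] 280 0.004304067164691112
[ 0.6609 -0.2621  0.3265]
[ 0.6043 -0.2918  0.0958] 221 0.00027233729502304705
[ 0.6058 -0.2918]
```

Tray centre is about (0.605,-0.292). I'll grip its rim on the +y side, jaws along y.

Emit:
{"method": "step_arm", "body": {
  "increments": [
    [-0.025,0.03,-0.03,0,0,0,0],
    [-0.056,0.063,-0.06,0,0,0,0],
    [-0.056,0.063,-0.1,0,0,0,0],
    [-0.056,0.063,-0.14,0,0,0,0],
    [-0.056,0.063,-0.18,0,0,0,0],
    [-0.056,0.063,-0.205,0,0,0,0],
    [-0.056,0.063,-0.205,0,0,0,0],
    [-0.056,0.063,-0.205,0,0,0,0]
  ]
}}

```text
t: 21.97
eef_pos: [0.6038, -0.1997, 0.1204]
tool_rot: [-0.0, 1.0, 0.0, -0.002]
contact_force: [0.4, 0.4, -0.1]
gripper_width: 0.499
```

```bash
python3 - <<'E'
from h import *
r=save("wrist","t3"); o=bot.get_obs(); print(o["eef_pos"],o["gripper_width"],o["t"],o["contact_force"])
E
```

```text
[ 0.60562611 -0.20025008  0.12267052] 0.503661056633457 22.0167 [ 0.21674356 -0.17061309  1.5403615 ]
```

View pics/t3.png

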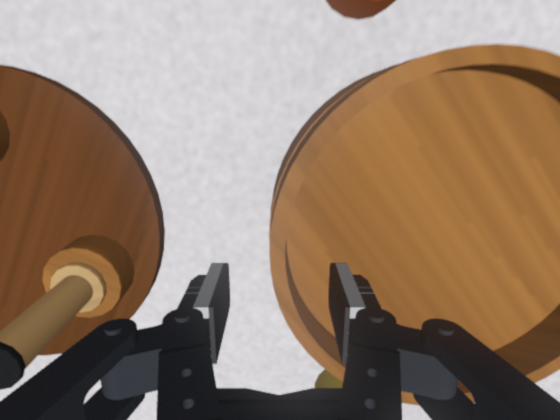

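Emit:
{"method": "step_arm", "body": {
  "increments": [
    [0,0.001,-0.02,0,0,0,0],
    [0,0.001,-0.035,0,0,0,0],
    [0,0.001,-0.044,0,0,0,0],
    [0,0.001,-0.048,0,0,0,0],
    [0,0.001,-0.048,0,0,0,0],
    [0,0.001,-0.048,0,0,0,0]
  ],
  "force": 120
}}

```text
t: 22.52
eef_pos: [0.6057, -0.1996, 0.0748]
tool_rot: [0.0, 1.0, -0.0, 0.001]
contact_force: [-0.1, -0.1, 0.0]
gripper_width: 0.499
```

Emit:
{"method": "step_arm", "body": {
  "increments": [
    [0,0,-0.001,0,0,0,0.4],
    [0,0,-0.001,0,0,0,0.7],
    [0,0,-0.001,0,0,0,1],
    [0,0,-0.001,0,0,0,1],
    [0,0,-0.001,0,0,0,1],
    [0,0,-0.001,0,0,0,1],
    [0,0,-0.001,0,0,0,1]
  ],
  "force": 120
}}

```text
t: 23.1
eef_pos: [0.6048, -0.1995, 0.0729]
tool_rot: [0.0, 1.0, -0.0, 0.0]
contact_force: [-1.7, 1.2, 5.2]
gripper_width: 0.063
```

```bash
python3 - <<'E'
from h import *
r=save("wrist","t4"); o=bot.get_obs(); print(o["eef_pos"],o["gripper_width"],o["t"],o["contact_force"],o["torque"])
E
```

```text
[ 0.60484327 -0.19946493  0.07292135] 0.06260072661780855 23.15 [-2.02873453  0.25054133  6.33815578] [-0.10727663  0.41059969 -0.05391126]
```

View pics/t4.png

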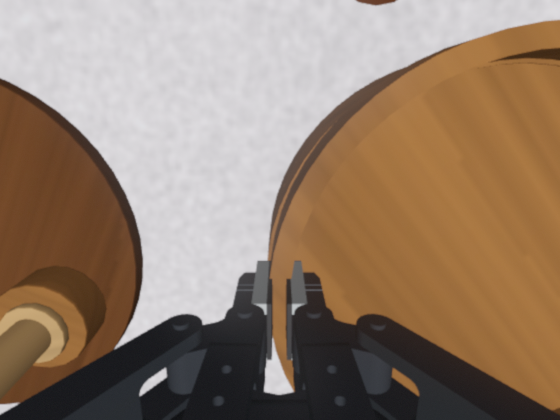

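Emit:
{"method": "step_arm", "body": {
  "increments": [
    [0,0,0.004,0,0,0,1],
    [0,0,0.01,0,0,0,1],
    [0,0,0.018,0,0,0,1],
    [0,0,0.028,0,0,0,1],
    [0,0,0.04,0,0,0,1],
    [0,0,0.052,0,0,0,1],
    [0,0,0.065,0,0,0,1],
    [0,0,0.08,0,0,0,1],
    [0,0,0.08,0,0,0,1]
  ]
}}

```text
t: 23.9
eef_pos: [0.6069, -0.1999, 0.1566]
tool_rot: [0.001, 1.0, -0.0, 0.003]
contact_force: [1.0, -0.6, -1.2]
gripper_width: 0.061
```

```bash
python3 - <<'E'
from h import *
r=save("wrist","t5"); o=bot.get_obs(); print(o["eef_pos"],o["tool_rot"],o["gripper_width"],o["t"],o["contact_force"],o["torque"])
save("scene","t5s",(160,100,360,250),4);save("side","t5d",(200,160,400,310),4)
E
```

```text
[ 0.60614271 -0.19967393  0.15485011] [ 5.90460786e-04  9.99997459e-01 -9.31907131e-05  2.17363349e-03] 0.0574800947087983 23.95 [-0.15659024  1.14279847 -2.2283561 ] [ 0.20563091  0.01736061 -0.01658672]
```

View pics/t5s.png

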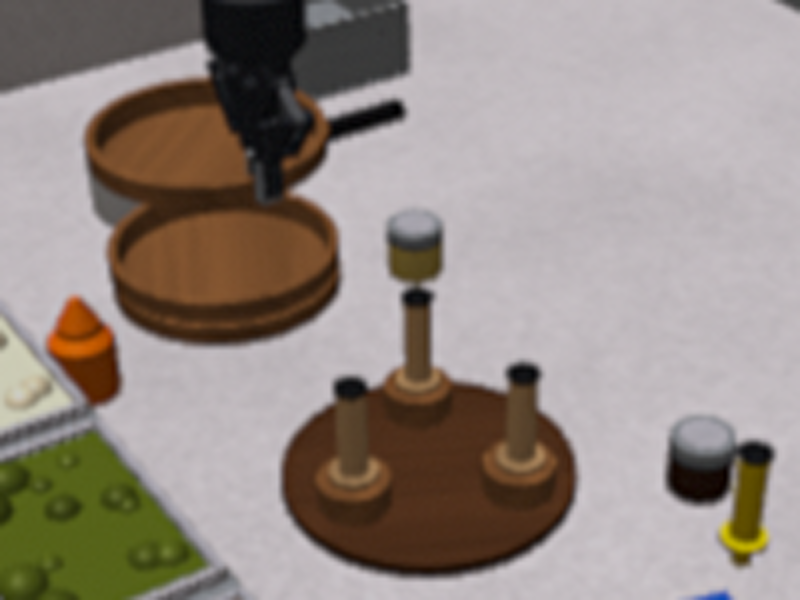

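View pics/t5d.png

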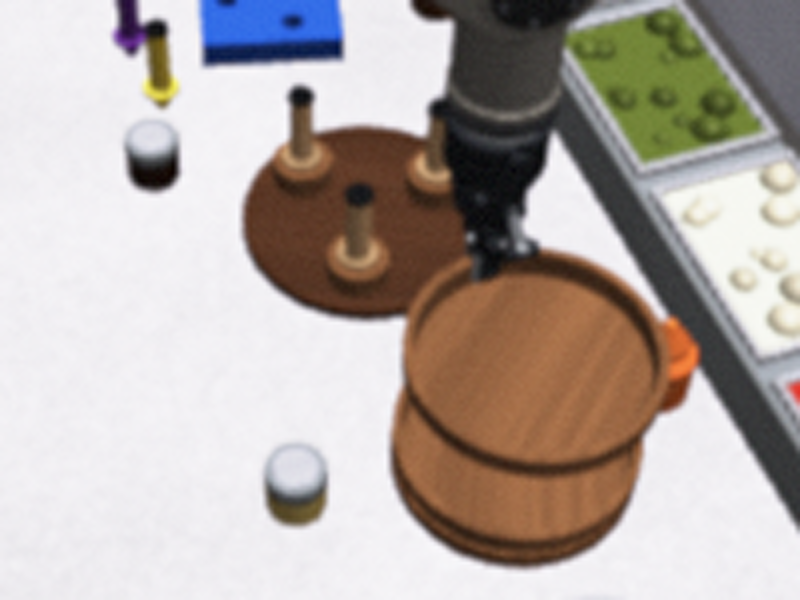

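View pics/t5.png

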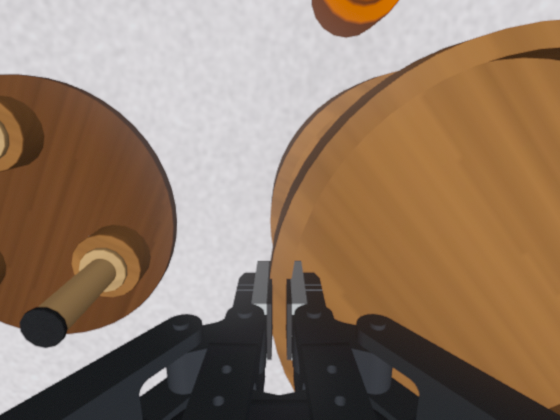

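Only tray3 was lifted; two trays remain in the pile. Next I'll fix the riser centre from the earlier full view.

```bash
cat > rc.py <<'E'
from h import *
from scipy.optimize import least_squares
np.set_printoptions(precision=4,suppress=True)
r=cam("wrist"); E=r["extrinsics"].copy(); print(E)
E[:3,3]=np.array([.6357,-.0017,.3015])+[.0752,-.0005,.1428]
q={"intrinsics":r["intrinsics"],"extrinsics":E}
im=cv2.imread("pics/w_riser3.png")[:,:,::-1]; hsv=cv2.cvtColor(im,cv2.COLOR_RGB2HSV)
m=(hsv[:,:,1]>70).astype(np.uint8)
n,l,st,c=cv2.connectedComponentsWithStats(m); i=l[200,275]; print(st[i])
cn=max(cv2.findContours((l==i).astype(np.uint8),0,1)[0],key=len)[:,0,:].astype(float)
for z in(0.014,.04):
  W=np.array([onz(q,p,z)[:2] for p in cn])
  s=(W[:,0]<.64)
  if z==.04: continue
  for k in range(3):
    g=least_squares(lambda v:np.hypot(*(W[s]-v[:2]).T)-v[2],[.59,0,.112]); s=s&(np.abs(np.hypot(*(W-g.x[:2]).T)-g.x[2])<.003)
  print(g.x,s.sum())
for p in((270.354,147.5413),(331.595,233.7745),(226.6173,240.1668)): print(onz(q,p,.04))
E
python3 rc.py
```

```text
[[-0.0007  0.9555  0.295   0.6797]
 [-1.     -0.0008  0.0002 -0.1995]
 [ 0.0004 -0.295   0.9555  0.2951]
 [ 0.      0.      0.      1.    ]]
[  188   109   180   174 24558]
[ 0.5895 -0.0007  0.1095] 318
[0.6594 0.007  0.04  ]
[ 0.5578 -0.0648  0.04  ]
[0.5498 0.06   0.04  ]
```

Emit:
{"method": "step_arm", "body": {
  "increments": [
    [0,0,0.015,0,0,0,1],
    [0,0.005,0.03,0,0,0,1],
    [-0.002,0.018,0.035,0,0,0,1],
    [-0.004,0.038,0.035,0,0,0,1],
    [-0.006,0.063,0.035,0,0,0,1],
    [-0.008,0.09,0.035,0,0,0,1],
    [-0.01,0.118,0.035,0,0,0,1],
    [-0.012,0.146,0.035,0,0,0,1],
    [-0.014,0.174,0.035,0,0,0,1],
    [-0.0155,0.202,0.035,0,0,0,1]
  ]
}}

```text
t: 24.93
eef_pos: [0.5879, 0.005, 0.1863]
tool_rot: [-0.0, 1.0, 0.0, -0.001]
contact_force: [0.6, -0.0, -1.4]
gripper_width: 0.061
```

Emit:
{"method": "step_arm", "body": {
  "increments": [
    [0,0.025,0,0,0,0,1],
    [0,0.048,0,0,0,0,1],
    [0,0.066,0,0,0,0,1],
    [0,0.08,0,0,0,0,1],
    [0,0.088,0,0,0,0,1],
    [0,0.09,0,0,0,0,1],
    [0,0.09,0,0,0,0,1],
    [0,0.09,0,0,0,0,1],
    [0,0.09,0,0,0,0,1]
  ]
}}

```text
t: 25.68
eef_pos: [0.5893, 0.0909, 0.1871]
tool_rot: [0.0, 1.0, -0.001, -0.0]
contact_force: [0.2, -0.5, -1.2]
gripper_width: 0.059
```

```bash
python3 - <<'E'
from h import *
np.set_printoptions(precision=4,suppress=True)
r=save("wrist","t6"); o=bot.get_obs(); print(o["eef_pos"],o["tool_rot"],o["gripper_width"],o["t"],o["contact_force"],o["torque"])
save("scene","t6s",(160,110,360,260),4);save("side","t6d",(200,130,400,280),4)
E
```

```text
[0.5893 0.091  0.1872] [ 0.0004  1.     -0.0012 -0.    ] 0.05954607358543226 25.7333 [-0.0832  0.0288 -0.7946] [ 0.1706 -0.0124 -0.0028]
```

View pics/t6s.png

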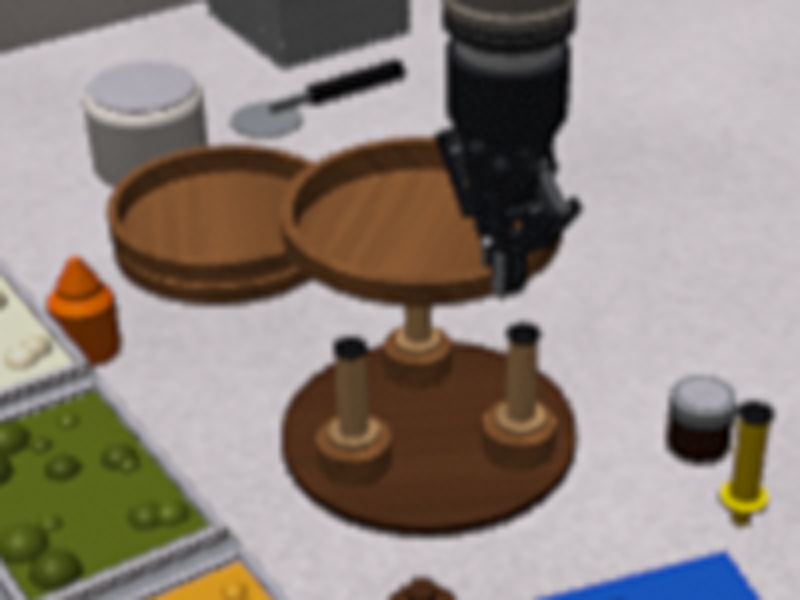

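View pics/t6d.png

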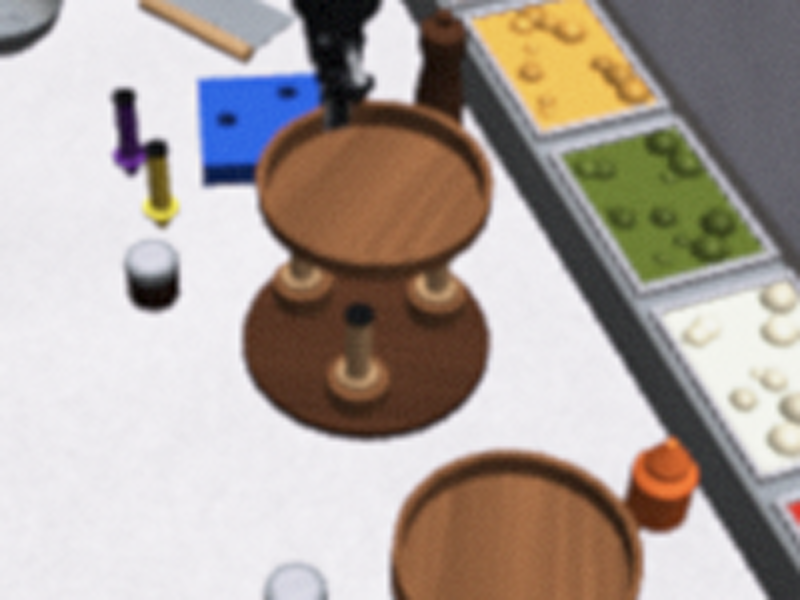

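Emit:
{"method": "step_arm", "body": {
  "increments": [
    [0.0007,0.0015,-0.01,0,0,0,1],
    [0.0007,0.0015,-0.022,0,0,0,1],
    [0.0007,0.0015,-0.034,0,0,0,1],
    [0.0007,0.0015,-0.045,0,0,0,1],
    [0.0007,0.0015,-0.052,0,0,0,1],
    [0.0007,0.0015,-0.056,0,0,0,1],
    [0.0007,0.0015,-0.056,0,0,0,1]
  ]
}}

```text
t: 26.42
eef_pos: [0.5891, 0.094, 0.1298]
tool_rot: [0.0, 1.0, -0.0, -0.001]
contact_force: [0.3, 0.1, -1.4]
gripper_width: 0.062
```

Emit:
{"method": "step_arm", "body": {
  "increments": [
    [0,0,-0.001,0,0,0,1],
    [0,0,-0.002,0,0,0,1],
    [0,0,-0.003,0,0,0,1],
    [0,0,-0.003,0,0,0,1]
  ]
}}

```text
t: 26.75
eef_pos: [0.5901, 0.0942, 0.1286]
tool_rot: [-0.0, 1.0, -0.0, 0.0]
contact_force: [-0.9, 0.0, -2.0]
gripper_width: 0.064
```

```bash
python3 - <<'E'
from h import *
np.set_printoptions(precision=4,suppress=True)
r=save("wrist","t7"); o=bot.get_obs(); print(o["eef_pos"],o["tool_rot"],o["gripper_width"],o["t"],o["contact_force"],o["torque"])
save("scene","t7s",(160,110,360,260),4);save("side","t7d",(200,130,400,280),4)
E
```

```text
[0.59   0.0941 0.1286] [-0.      1.     -0.0001  0.0003] 0.05870726271841146 26.8 [-0.4683 -0.3249 -1.8021] [ 0.1555 -0.0146  0.0242]
```

View pics/t7s.png

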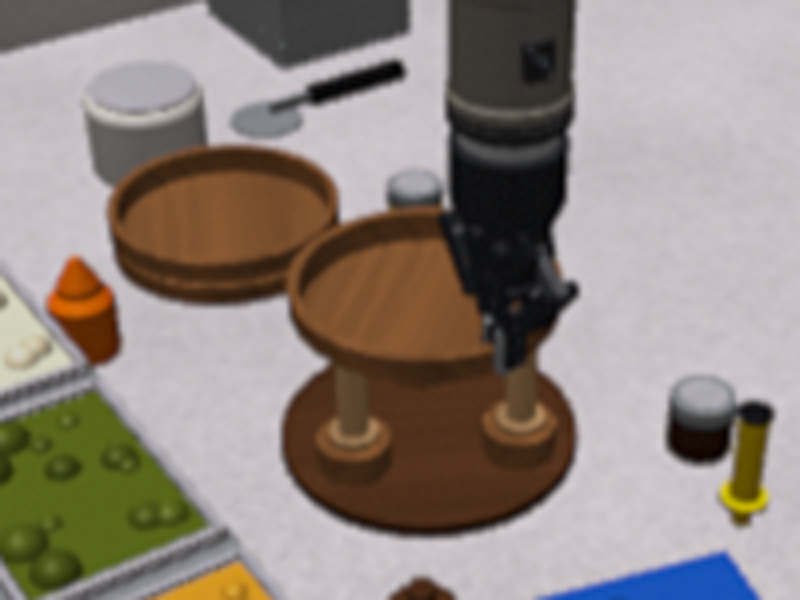

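View pics/t7d.png

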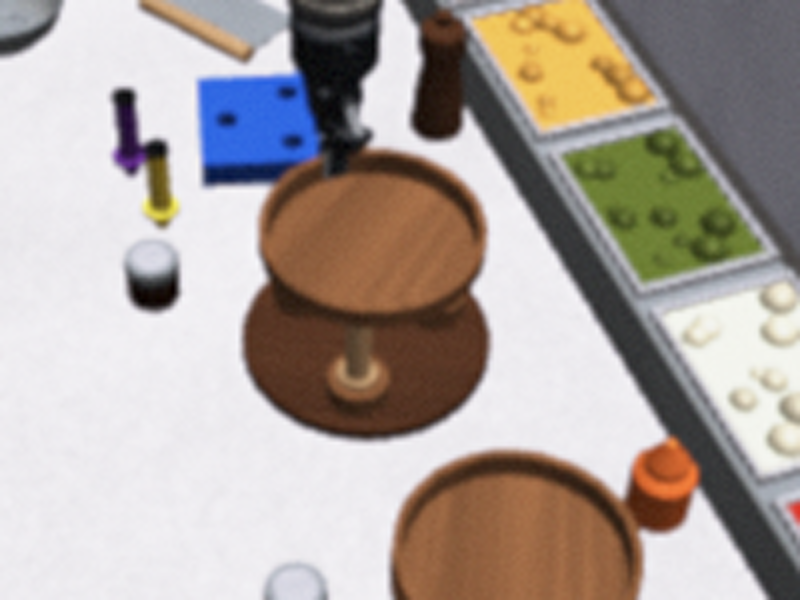

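Emit:
{"method": "step_arm", "body": {
  "increments": [
    [0,-0.0015,-0.001,0,0,0,1],
    [0,-0.0015,-0.002,0,0,0,1],
    [0,-0.0015,-0.003,0,0,0,1],
    [0,-0.0015,-0.003,0,0,0,1]
  ]
}}

```text
t: 27.23
eef_pos: [0.5908, 0.0929, 0.1269]
tool_rot: [-0.0, 1.0, -0.0, 0.001]
contact_force: [-3.2, -0.1, 9.2]
gripper_width: 0.062
```

Emit:
{"method": "step_arm", "body": {
  "increments": [
    [0,0,0.002,0,0,0,1],
    [0,0,0.002,0,0,0,0.7],
    [0,0,0.002,0,0,0,0.5],
    [0,0,0.002,0,0,0,0.2],
    [0,0,0.002,0,0,0,0],
    [0,0,0.004,0,0,0,0],
    [0,0,0.02,0,0,0,0],
    [0,0,0.06,0,0,0,0],
    [0,0,0.1,0,0,0,0],
    [0,0,0.14,0,0,0,0]
  ]
}}

```text
t: 28.07
eef_pos: [0.5893, 0.0926, 0.2667]
tool_rot: [0.0, 1.0, 0.0, -0.001]
contact_force: [1.6, -0.3, -0.4]
gripper_width: 0.5
```

Emit:
{"method": "step_arm", "body": {
  "increments": [
    [0.03,-0.03,0.03,0,0,0,0],
    [0.05,-0.06,0.06,0,0,0,-1],
    [0.06,-0.085,0.07,0,0,0,-1],
    [0.06,-0.085,0.08,0,0,0,-1],
    [0.06,-0.085,0.08,0,0,0,-1],
    [0.06,-0.085,0.08,0,0,0,-1],
    [0.06,-0.085,0.08,0,0,0,-1]
  ]
}}

```text
t: 28.65
eef_pos: [0.6489, 0.0091, 0.3441]
tool_rot: [-0.0, 1.0, 0.001, -0.001]
contact_force: [0.1, 0.4, -0.8]
gripper_width: 0.998
```

```bash
python3 - <<'E'
from h import *
np.set_printoptions(precision=4,suppress=True)
r=save("wrist","t8"); o=bot.get_obs(); print(o["eef_pos"],o["tool_rot"],o["gripper_width"],o["t"],o["contact_force"],o["torque"])
save("scene","t8s",(160,110,360,260),4);save("side","t8d",(200,130,400,280),4)
E
```

```text
[0.6488 0.0093 0.3439] [-0.0002  1.      0.0011 -0.0012] 0.999914353698794 28.7 [0.4107 0.4923 1.0918] [-0.0065 -0.0089 -0.039 ]
```

View pics/t8.png

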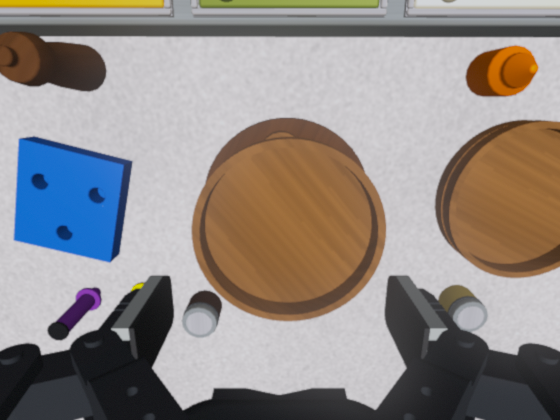

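View pics/t8s.png

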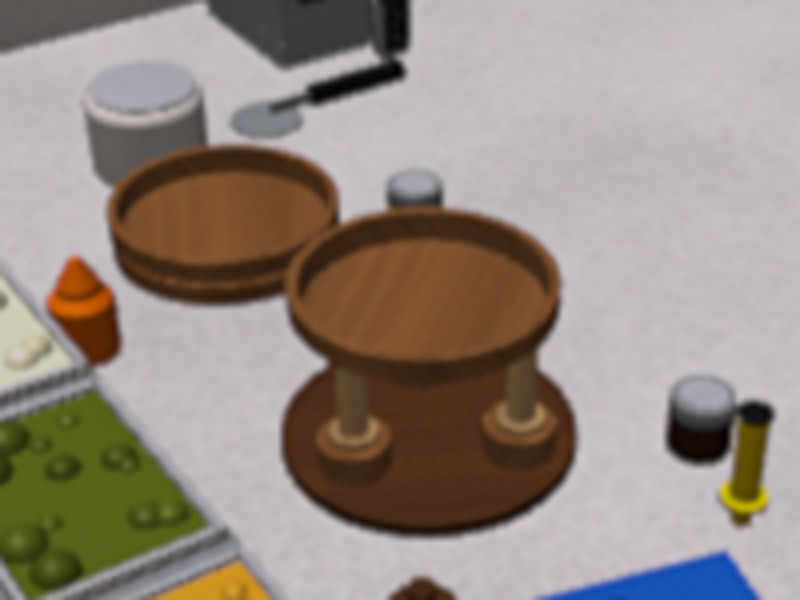

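View pics/t8d.png

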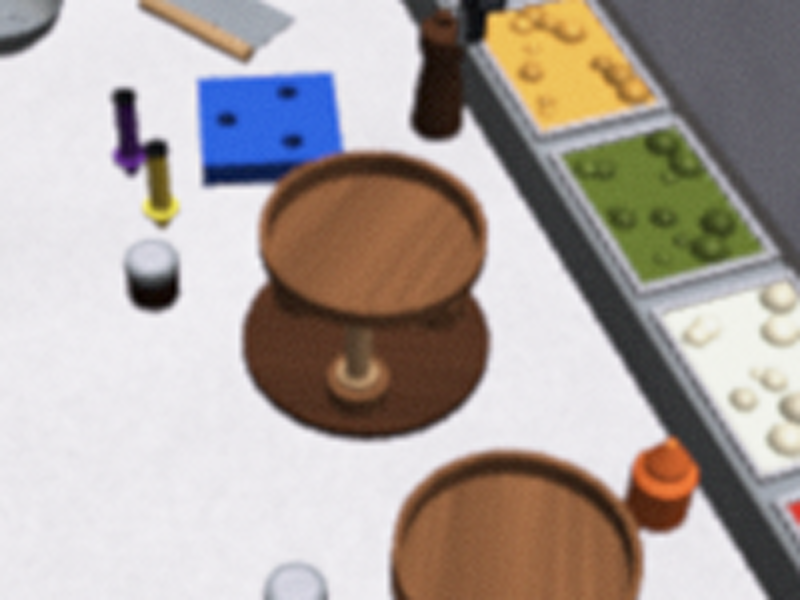

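The tray rests on the posts. Next: check its centre and measure the jars by their lids.

```bash
cat > r8.py <<'E'
from h import *
from scipy.optimize import least_squares
np.set_printoptions(precision=4,suppress=True)
r=save("wrist","t9",(180,260,500,380),2); print(bot.get_obs()["eef_pos"])
im=r["color"]; hsv=cv2.cvtColor(im,cv2.COLOR_RGB2HSV)
m=(hsv[:,:,1]>70).astype(np.uint8)
n,l,st,c=cv2.connectedComponentsWithStats(m); i=l[240,290]
cn=max(cv2.findContours((l==i).astype(np.uint8),0,1)[0],key=len)[:,0,:].astype(float)
W=np.array([onz(r,p,.147)[:2] for p in cn])
s=(W[:,0]<.60)
for k in range(3):
    g=least_squares(lambda v:np.hypot(*(W[s]-v[:2]).T)-v[2],[.59,0,.096]); s=(W[:,0]<.6)&(np.abs(np.hypot(*(W-g.x[:2]).T)-g.x[2])<.002)
print(g.x,s.sum()); g=least_squares(lambda v:np.hypot(*(W[s]-v).T)-.097,g.x[:2]);print(g.x)
for d in bot.place_of("jar4","wrist")[:3]:
    p=px(d["location"]); print(d["conf"],p,onz(r,p,0))
for p in((201.5,319.5),(469.5,313.5)): print(onz(r,p,.05))
E
python3 r8.py
```

```text
[0.6491 0.0088 0.3444]
[ 0.5921 -0.0005  0.0959] 265
[ 0.5935 -0.0005]
0.98 [452.312 301.686] [ 0.4294 -0.2547  0.    ]
0.76 [202.776 303.114] [0.4265 0.1241 0.    ]
[0.4313 0.1156 0.05  ]
[ 0.4413 -0.2539  0.05  ]
```

View pics/t9.png

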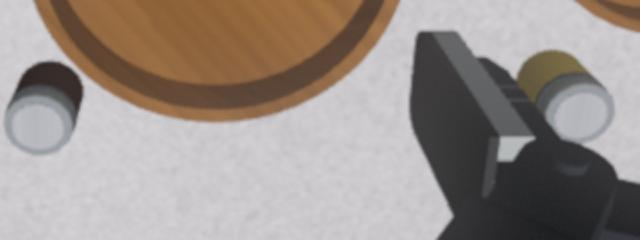

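Emit:
{"method": "step_arm", "body": {
  "increments": [
    [-0.03,0.015,0,0,0,0,-1],
    [-0.065,0.03,0,0,0,0,-1],
    [-0.1,0.05,0,0,0,0,-1],
    [-0.135,0.07,-0.01,0,0,0,-1],
    [-0.17,0.09,-0.03,0,0,0,-1],
    [-0.2,0.105,-0.06,0,0,0,-1],
    [-0.217,0.11,-0.1,0,0,0,-1],
    [-0.217,0.11,-0.14,0,0,0,-1],
    [-0.217,0.11,-0.16,0,0,0,-1],
    [-0.217,0.11,-0.16,0,0,0,-1]
  ]
}}

```text
t: 29.73
eef_pos: [0.4286, 0.1166, 0.1809]
tool_rot: [0.001, 1.0, 0.001, -0.004]
contact_force: [-0.2, -1.2, 0.5]
gripper_width: 1.0
```

```bash
cat > j.py <<'E'
from h import *
import sys
np.set_printoptions(precision=4,suppress=True)
r=save("wrist","junk");r=save("wrist",sys.argv[1]);o=bot.get_obs(); print(o["eef_pos"],o["q"],o["t"])
for d in bot.place_of("jar4","wrist")[:3]:
    p=px(d["location"]); print(round(d["conf"],2),p,onz(r,p,0))
E
python3 j.py j1
```

```text
[0.4327 0.1178 0.1855] [-0.0309  0.1891 -0.4136  2.0995  0.0983  0.8722 -2.0717] 29.8333
0.93 [273.616 186.102] [0.4283 0.1216 0.    ]
```

View pics/j1.png

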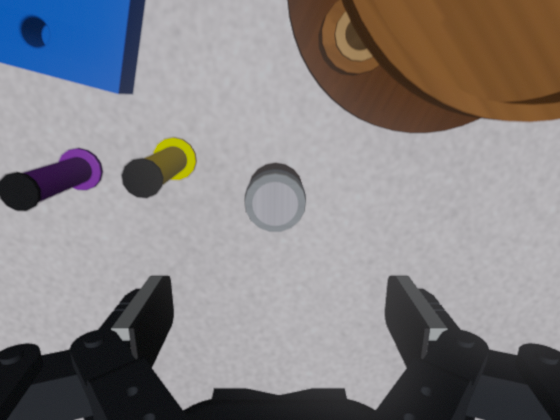

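Brown jar: lid at (275,201), which puts it at about (0.4295,0.121). The opening is reduced to keep clear of the yellow look-alike.

Emit:
{"method": "step_arm", "body": {
  "increments": [
    [-0.003,0.0034,-0.03,0,0,0,-0.65],
    [-0.003,0.0034,-0.065,0,0,0,-0.65],
    [-0.003,0.0034,-0.1,0,0,0,-0.65],
    [-0.003,0.0034,-0.12,0,0,0,-0.65],
    [-0.003,0.0034,-0.12,0,0,0,-0.65]
  ]
}}

```text
t: 30.3
eef_pos: [0.4294, 0.1207, 0.0638]
tool_rot: [0.0, 1.0, -0.0, -0.001]
contact_force: [-0.3, 0.1, -0.0]
gripper_width: 0.826
```

```bash
python3 j.py j2
```

```text
[0.4314 0.1216 0.0667] [-0.1031  0.385  -0.3649  2.1982  0.2425  0.5933 -2.2167] 30.4
0.79 [278.712 233.688] [0.4269 0.1211 0.    ]
```

View pics/j2.png

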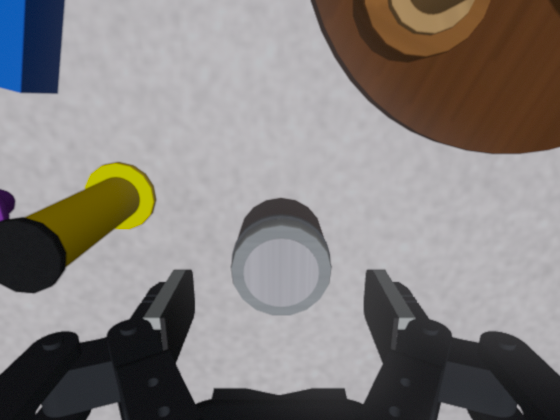

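Emit:
{"method": "step_arm", "body": {
  "increments": [
    [-0.002,0,-0.025,0,0,0,-0.65],
    [-0.002,0,-0.045,0,0,0,-0.65],
    [-0.002,0,-0.051,0,0,0,-0.65],
    [-0.002,0,-0.051,0,0,0,-0.65],
    [-0.002,0,-0.051,0,0,0,0],
    [-0.002,0,-0.051,0,0,0,1],
    [-0.002,0,-0.051,0,0,0,1],
    [-0.002,0,-0.051,0,0,0,1],
    [-0.002,0,-0.051,0,0,0,1]
  ],
  "force": 35
}}

```text
t: 31.2
eef_pos: [0.4292, 0.1214, 0.0161]
tool_rot: [-0.0, 1.0, -0.0, 0.001]
contact_force: [-0.7, -0.1, 5.7]
gripper_width: 0.573
```

```bash
python3 j.py j3
```

```text
[0.4292 0.1214 0.0161] [-0.1539  0.4795 -0.3116  2.2272  0.3177  0.4723 -2.2881] 31.3
0.64 [276.528 265.314] [0.4282 0.1224 0.    ]
```

View pics/j3.png

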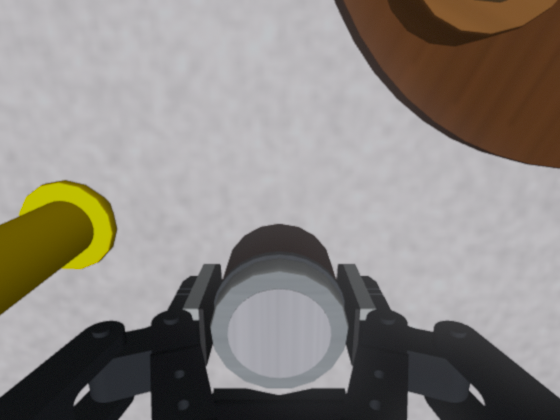

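Emit:
{"method": "step_arm", "body": {
  "increments": [
    [0,0,0.03,0,0,0,1],
    [0,0,0.065,0,0,0,1],
    [0,0,0.1,0,0,0,1],
    [0,0,0.14,0,0,0,1],
    [0,0,0.17,0,0,0,1],
    [0.015,-0.01,0.185,0,0,0,1],
    [0.04,-0.025,0.185,0,0,0,1],
    [0.07,-0.042,0.185,0,0,0,1],
    [0.1,-0.061,0.185,0,0,0,1],
    [0.13,-0.08,0.185,0,0,0,1]
  ]
}}

```text
t: 32.18
eef_pos: [0.5592, 0.0402, 0.2012]
tool_rot: [-0.0, 1.0, 0.0, 0.001]
contact_force: [0.2, 0.2, -1.4]
gripper_width: 0.567
```

Emit:
{"method": "step_arm", "body": {
  "increments": [
    [0.03,-0.018,0,0,0,0,1],
    [0.055,-0.033,0,0,0,0,1],
    [0.067,-0.041,0,0,0,0,1],
    [0.067,-0.041,0,0,0,0,1],
    [0.067,-0.041,-0.02,0,0,0,1],
    [0.067,-0.041,-0.035,0,0,0,1],
    [0.067,-0.041,-0.045,0,0,0,1],
    [0.067,-0.041,-0.045,0,0,0,1]
  ]
}}

```text
t: 32.85
eef_pos: [0.6228, 0.0005, 0.1528]
tool_rot: [-0.0, 1.0, 0.0, -0.002]
contact_force: [-0.6, -0.1, -0.7]
gripper_width: 0.573
```

```bash
python3 j.py j4; python3 -c "
from h import *
save('scene','j4s',(160,110,360,260),4)"
```

```text
[0.6246 0.0005 0.155 ] [ 0.1284  0.4918 -0.3076  1.7356  0.1776  0.9413 -1.8202] 32.95
0.63 [275.016 269.22 ] [0.5523 0.0038 0.    ]
0.55 [538.776 379.386] [ 0.4313 -0.2587  0.    ]
```

View pics/j4s.png

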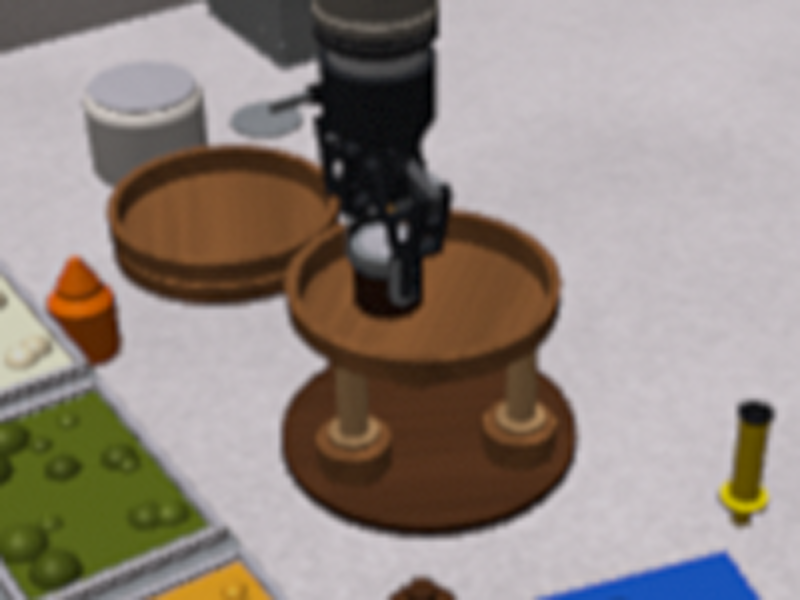

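View pics/j4.png

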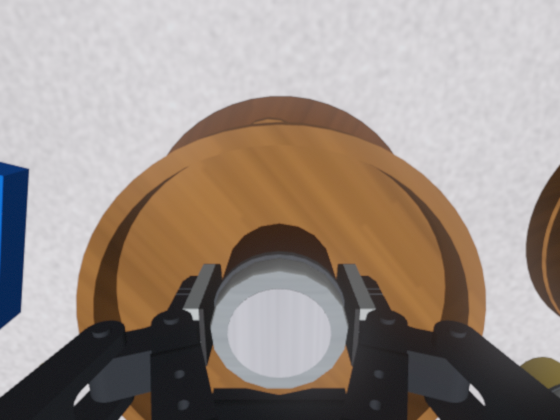

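Emit:
{"method": "step_arm", "body": {
  "increments": [
    [0,0,-0.006,0,0,0,1],
    [0,0,-0.01,0,0,0,1],
    [0,0,-0.013,0,0,0,1],
    [0,0,-0.015,0,0,0,1],
    [0,0,-0.0165,0,0,0,1],
    [0,0,-0.0165,0,0,0,1]
  ]
}}

```text
t: 33.55
eef_pos: [0.6253, 0.0001, 0.1393]
tool_rot: [0.0, 1.0, -0.0, 0.0]
contact_force: [-5.2, -0.0, 9.2]
gripper_width: 0.57
```

Emit:
{"method": "step_arm", "body": {
  "increments": [
    [0,0,0.0012,0,0,0,1],
    [0,0,0.0012,0,0,0,0.2],
    [0,0,0.0012,0,0,0,-0.3],
    [0,0,0.0012,0,0,0,-0.65],
    [0,0,0.0012,0,0,0,-0.65],
    [0,0,0.015,0,0,0,-0.65],
    [0,0,0.05,0,0,0,-0.65],
    [0,0,0.09,0,0,0,-0.65],
    [0,0,0.12,0,0,0,-0.65]
  ]
}}

```text
t: 34.3
eef_pos: [0.6253, 0.0002, 0.2603]
tool_rot: [-0.0, 1.0, -0.0, 0.001]
contact_force: [1.4, 0.2, 0.9]
gripper_width: 0.826
```

```bash
python3 -c "
from h import *
save('scene','j5s',(160,110,360,260),4)
r=save('side','j5d',(200,130,400,310),4); o=bot.get_obs(); print(o['eef_pos'])
for n in ('side','scene'):
  c=cam(n)
  for d in bot.place_of('jar4',n)[:3]:
    p=px(d['location']); print(n,d['conf'],p,onz(c,p,0))
"
```

```text
[6.28152547e-01 5.81918822e-04 2.64084084e-01]
side 0.73 [275.408 282.786] [ 0.44286833 -0.2488439   0.        ]
side 0.5 [300.328 189.882] [0.66647377 0.10907788 0.        ]
side 0.44 [265.216 165.312] [0.58299376 0.2837369  0.        ]
scene 0.71 [258.496 191.394] [ 0.53096744 -0.13826463  0.        ]
scene 0.55 [264.824 168.42 ] [ 0.43583581 -0.24552914  0.        ]
```

View pics/j5s.png

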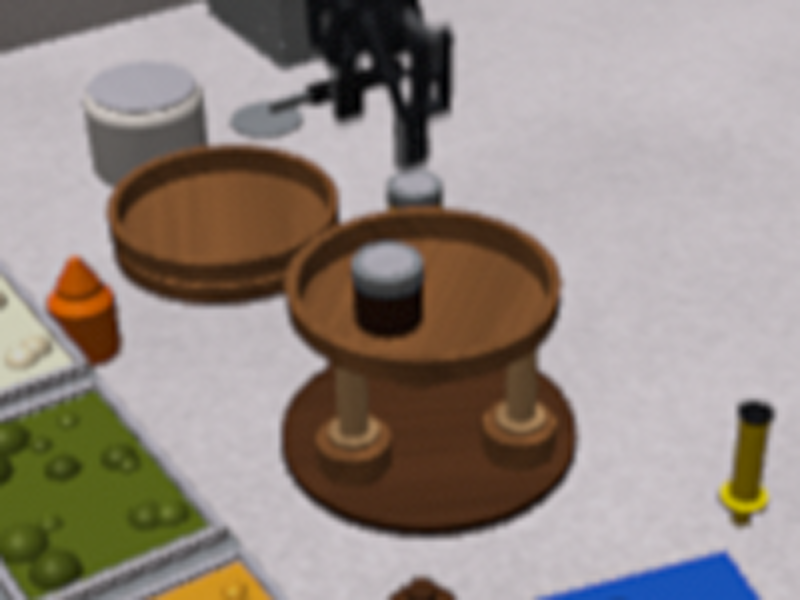

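View pics/j5d.png

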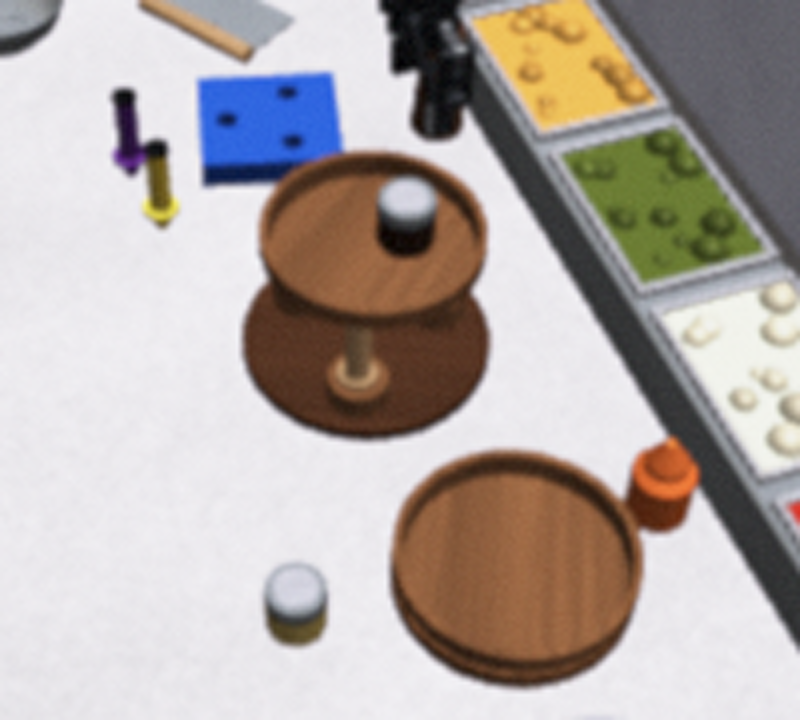

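Brown jar stands on the tray. Going to the yellow jar.

Emit:
{"method": "step_arm", "body": {
  "increments": [
    [-0.02,-0.028,0,0,0,0,-0.65],
    [-0.043,-0.06,0,0,0,0,-0.65],
    [-0.065,-0.092,0,0,0,0,-0.65],
    [-0.09,-0.124,0,0,0,0,-0.65],
    [-0.113,-0.156,0,0,0,0,-0.65],
    [-0.137,-0.188,0,0,0,0,-0.65],
    [-0.16,-0.22,0,0,0,0,-0.65],
    [-0.18,-0.245,-0.02,0,0,0,-0.65],
    [-0.186,-0.252,-0.05,0,0,0,-0.65],
    [-0.186,-0.252,-0.07,0,0,0,-0.65]
  ]
}}

```text
t: 35.43
eef_pos: [0.4345, -0.2548, 0.1847]
tool_rot: [-0.0, 1.0, -0.003, -0.002]
contact_force: [0.5, 1.0, -0.0]
gripper_width: 0.821
```

Emit:
{"method": "step_arm", "body": {
  "increments": [
    [0,0,-0.01,0,0,0,-0.65],
    [0,0,-0.01,0,0,0,-0.65]
  ]
}}

```text
t: 35.6
eef_pos: [0.4368, -0.2508, 0.1747]
tool_rot: [-0.002, 1.0, 0.0, -0.003]
contact_force: [-0.9, 0.9, -0.5]
gripper_width: 0.827
```

```bash
python3 j.py j6
```

```text
[ 0.4393 -0.2513  0.1777] [ 0.5681  0.2743 -0.2014  1.9969  0.07    0.8777 -1.2403] 35.7
0.96 [284.088 191.31 ] [ 0.433  -0.2556  0.    ]
```

View pics/j6.png

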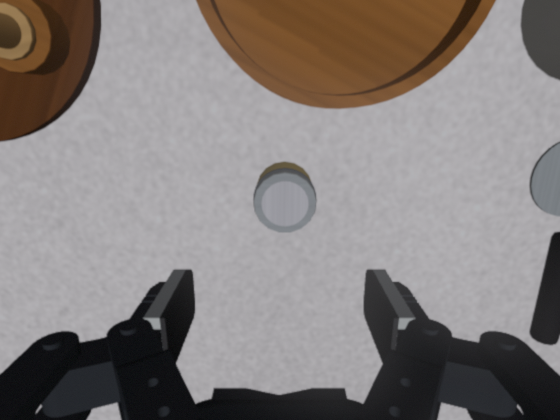

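Emit:
{"method": "step_arm", "body": {
  "increments": [
    [-0.002,-0.0042,-0.03,0,0,0,-0.65],
    [-0.002,-0.0042,-0.065,0,0,0,-0.65],
    [-0.002,-0.0042,-0.1,0,0,0,-0.65],
    [-0.002,-0.0042,-0.11,0,0,0,-0.65],
    [-0.002,-0.0042,-0.11,0,0,0,-0.65]
  ]
}}

```text
t: 36.17
eef_pos: [0.436, -0.2552, 0.0664]
tool_rot: [-0.001, 1.0, 0.0, -0.002]
contact_force: [-0.7, 0.1, 0.7]
gripper_width: 0.827
```

```bash
python3 j.py j7
```

```text
[ 0.4382 -0.2563  0.0693] [ 0.5518  0.4376 -0.1775  2.0745  0.126   0.6376 -1.2809] 36.2667
0.71 [281.12  234.192] [ 0.4324 -0.2573  0.    ]
```

View pics/j7.png

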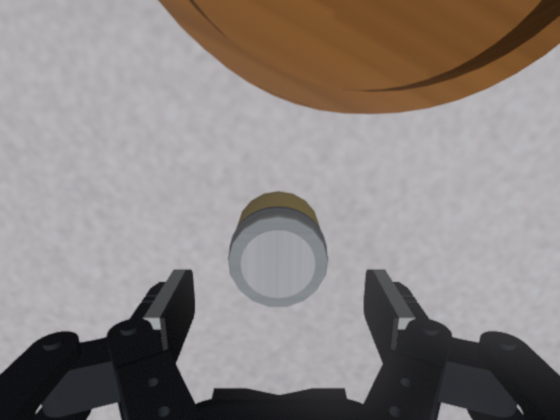

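Emit:
{"method": "step_arm", "body": {
  "increments": [
    [0.002,0.0005,-0.025,0,0,0,-0.65],
    [0.002,0.0005,-0.045,0,0,0,-0.65],
    [0.002,0.0005,-0.053,0,0,0,-0.65],
    [0.002,0.0005,-0.053,0,0,0,-0.65],
    [0.002,0.0005,-0.053,0,0,0,0],
    [0.002,0.0005,-0.053,0,0,0,1],
    [0.002,0.0005,-0.053,0,0,0,1],
    [0.002,0.0005,-0.053,0,0,0,1],
    [0.002,0.0005,-0.053,0,0,0,1]
  ],
  "force": 35
}}

```text
t: 37.07
eef_pos: [0.44, -0.2562, 0.0166]
tool_rot: [0.001, 1.0, -0.0, 0.001]
contact_force: [-1.4, 0.2, 7.4]
gripper_width: 0.572
```

```bash
python3 j.py j8
```

```text
[ 0.44   -0.2563  0.0165] [ 0.5307  0.5313 -0.1556  2.0929  0.1578  0.5253 -1.3115] 37.1667
0.93 [279.776 273.21 ] [ 0.4346 -0.2568  0.    ]
```

View pics/j8.png

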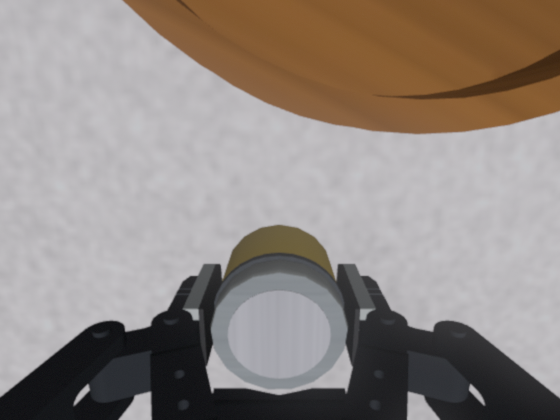

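Emit:
{"method": "step_arm", "body": {
  "increments": [
    [0,0,0.03,0,0,0,1],
    [0,0,0.065,0,0,0,1],
    [0,0,0.1,0,0,0,1],
    [0,0,0.14,0,0,0,1],
    [0,0,0.175,0,0,0,1],
    [0.007,0.015,0.19,0,0,0,1],
    [0.018,0.04,0.19,0,0,0,1],
    [0.033,0.07,0.19,0,0,0,1],
    [0.047,0.1,0.19,0,0,0,1],
    [0.061,0.13,0.19,0,0,0,1]
  ]
}}

```text
t: 38.05
eef_pos: [0.5003, -0.1246, 0.2062]
tool_rot: [0.0, 1.0, -0.001, 0.001]
contact_force: [0.5, -0.2, -0.8]
gripper_width: 0.573
```

Emit:
{"method": "step_arm", "body": {
  "increments": [
    [0.014,0.03,0,0,0,0,1],
    [0.028,0.06,0,0,0,0,1],
    [0.042,0.09,0,0,0,0,1],
    [0.053,0.115,0,0,0,0,1],
    [0.059,0.126,0,0,0,0,1],
    [0.059,0.126,0,0,0,0,1],
    [0.059,0.126,-0.02,0,0,0,1],
    [0.059,0.126,-0.04,0,0,0,1],
    [0.059,0.126,-0.05,0,0,0,1],
    [0.059,0.126,-0.05,0,0,0,1]
  ]
}}

```text
t: 38.88
eef_pos: [0.5567, -0.0017, 0.1528]
tool_rot: [0.001, 1.0, -0.001, -0.002]
contact_force: [-0.6, -0.6, -0.2]
gripper_width: 0.572
```

```bash
python3 j.py j9; python3 -c "
from h import *
save('scene','j9s',(160,110,360,260),4)"
```

```text
[ 0.5587 -0.0008  0.1552] [ 0.1513  0.3952 -0.3273  1.8917  0.1618  0.8805 -1.8283] 38.9833
0.9 [281.008 274.386] [ 0.481  -0.0033  0.    ]
0.78 [274.288 121.884] [0.615 0.002 0.   ]
```

View pics/j9.png

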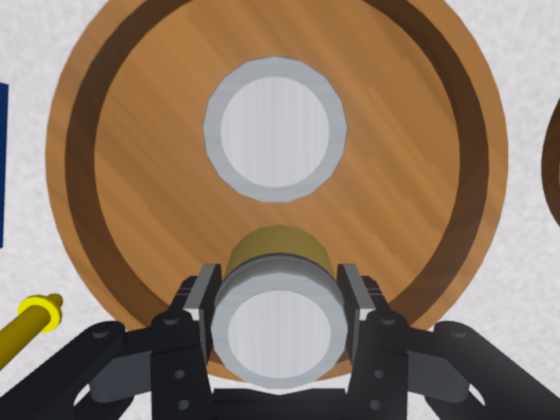

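View pics/j9s.png

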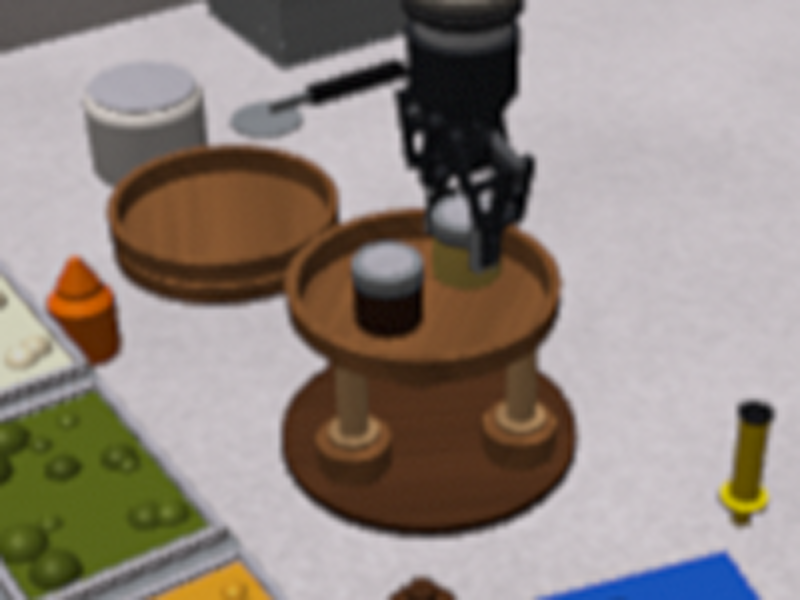

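Emit:
{"method": "step_arm", "body": {
  "increments": [
    [0,0,-0.006,0,0,0,1],
    [0,0,-0.01,0,0,0,1],
    [0,0,-0.013,0,0,0,1],
    [0,0,-0.015,0,0,0,1],
    [0,0,-0.016,0,0,0,1],
    [0,0,-0.016,0,0,0,1]
  ]
}}

```text
t: 39.58
eef_pos: [0.5589, 0.0004, 0.1396]
tool_rot: [0.0, 1.0, -0.0, 0.0]
contact_force: [-4.0, -0.9, 8.4]
gripper_width: 0.576
```

Emit:
{"method": "step_arm", "body": {
  "increments": [
    [0,0,0.0012,0,0,0,1],
    [0,0,0.0012,0,0,0,0.2],
    [0,0,0.0012,0,0,0,-0.3],
    [0,0,0.0012,0,0,0,-0.65],
    [0,0,0.0012,0,0,0,-0.65],
    [0,0,0.015,0,0,0,-0.65],
    [0,0,0.05,0,0,0,-0.65],
    [0,0,0.09,0,0,0,-0.65],
    [0.02,0,0.13,0,0,0,-0.65],
    [0.05,0,0.17,0,0,0,-0.65]
  ]
}}

```text
t: 40.42
eef_pos: [0.6015, 0.0003, 0.3026]
tool_rot: [0.0, 1.0, 0.0, 0.0]
contact_force: [2.0, 0.4, -0.7]
gripper_width: 0.827
```

Emit:
{"method": "step_arm", "body": {
  "increments": [
    [0.03,0,0.03,0,0,0,-0.65],
    [0.05,0,0.04,0,0,0,-0.65],
    [0.05,0,0.04,0,0,0,-0.65],
    [0.05,0,0.04,0,0,0,-0.65]
  ]
}}

```text
t: 40.75
eef_pos: [0.6527, 0.0005, 0.3394]
tool_rot: [-0.0, 1.0, -0.0, 0.0]
contact_force: [-0.7, 0.1, -1.2]
gripper_width: 0.825
```

```bash
python3 j.py f1; python3 -c "
from h import *
save('scene','f1s',(140,90,410,310),2.9);save('scene','f1full')
save('side','f1d')"
```

```text
[0.6509 0.0004 0.3382] [ 0.1368  0.387  -0.3249  1.4604  0.1245  1.3172 -1.7679] 40.85
0.94 [280.    267.708] [ 0.4912 -0.0014  0.    ]
0.72 [279.608 204.414] [ 0.587  -0.0008  0.    ]
```

View pics/f1.png

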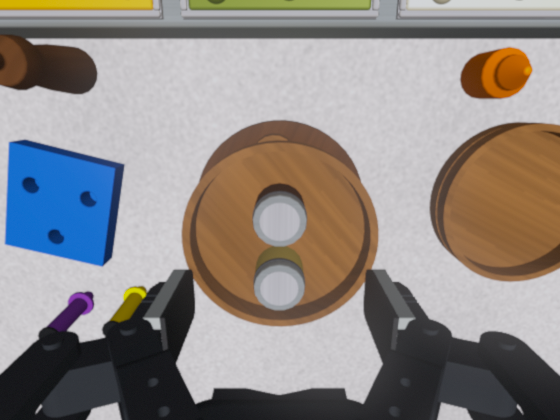

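View pics/f1s.png

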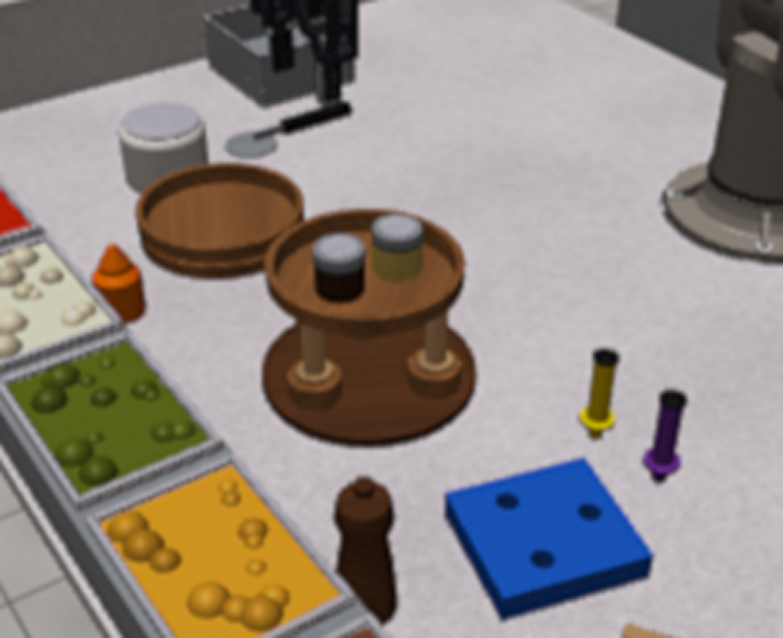

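View pics/f1d.png

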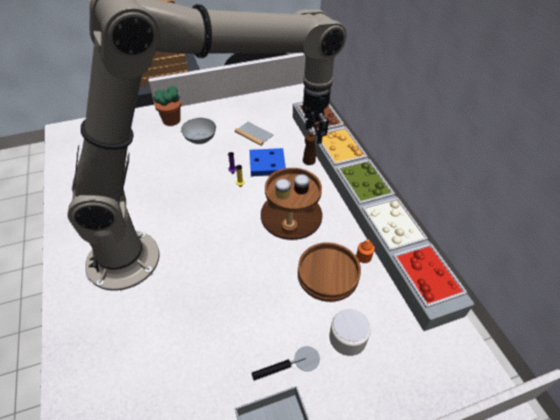

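```bash
sed -i 's/l\[240,290\]/l[230,215]/' r8.py; python3 r8.py; python3 -c "
from h import *
save('scene','f2',(210,150,310,250),7.5)"
```

```text
[0.6514 0.0002 0.3392]
[ 0.5924 -0.0005  0.0961] 269
[ 0.5936 -0.0005]
0.94 [284.312 266.994] [ 0.4919 -0.0079  0.    ]
0.78 [277.312 203.91 ] [0.5874 0.0021 0.    ]
0.26 [ 67.816 201.096] [0.5916 0.2896 0.    ]
[0.4375 0.1058 0.05  ]
[ 0.4465 -0.2593  0.05  ]
```

View pics/f2.png

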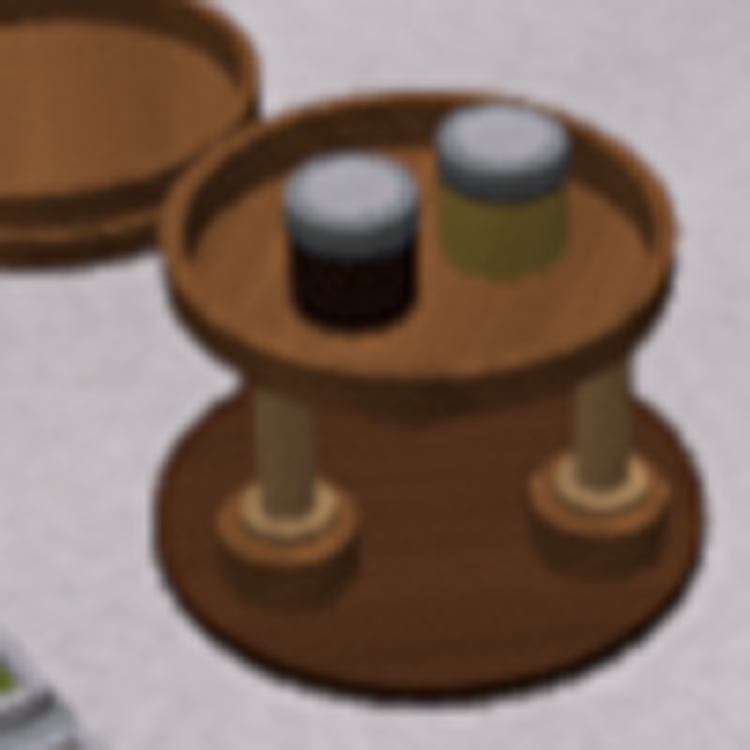

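Tray is level and its centre has not moved. The jars are upright and the collars flush. Handing in.

```bash
python3 -c "
from station import bot
print(bot.hand_in())"
```

```text
the job is handed in; nothing more can be done
None
```

The riser is set up as asked, and I handed the job in at about 41 s of the 210 s allowed; no verdict came back.

- **Posts:** All three went from the drainer into the sockets without needing a search. Each stopped with its collar on the boss at the predicted height, under 23–38 N. I left the purple and yellow look-alikes alone.
- **Tray:** I lifted only the top tray off the pile and laid it empty on the posts. Its centre measured about (0.592–0.594, 0.000). The riser centre measured about (0.590–0.592, -0.001), so they agree to within 2–4 mm. The tray looks level in the pictures.
- **Jars:** Only two were out, the brown and the yellow one. Both now stand upright on the tray.

In the last pictures the tray had not moved while the jars were set down, and two collars showed flush. The third post's collar I last saw flush before the tray and jars went on. The two other trays are still in the pile, nothing else has visibly moved, and the gripper is clear. The two fits of the tray centre differed by about 1.5 mm in x, and no other check failed or disagreed.

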